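# Pack the free end of a clamped stone on the trim saw

## Task

Set the stone up for its trim cut. Crank the clamp handle clockwise until the jaw holds the stone hard against the fence; after that, close the gap between the stone and the bolted steel stop: stand plywood slips from the rack in it, down on the carriage, until the rest of the gap suits the wedge, then push the wedge in, point down, until you feel it jam well down in the gap but clear of the carriage. Finish still gripping the wedge, holding the tight stack in place, and leave the finds and the jar where they are.

Things in the scene. Friction and masses are not known exactly. Their poses are not given: they have to be found in the camera images.
- saw: Small grey trim saw, fixed. Origin on the table under the carriage plate; x along the fence, y from crank to fence, z up. Carriage top 45 mm above the table. On it from -y to +y: nut block, then side by side the clamp jaw (saw x -85 to -15 mm) and the bolted stop (saw x near 55), the stone, the fence. Blade, guard (190 mm high) and motor stand clear, at saw x over 100, y over 110 mm.
- crank (a joint): Clamp crank angle (rad). 0: arm straight up; grows turning clockwise seen from the handle end (top goes to saw +x); one turn moves the jaw 8 mm towards the fence. Starts at -0.9 to 0.9; tight after about 0.5 to 0.9 of a turn. Takes about 5 N at the handle, then the force climbs steeply within a tenth of a turn; 10 to 16 N is a firm clamp. The screw holds by itself when let go.
- crank_grip (a point): Middle of the crank's dark wooden handle, a sleeve spinning freely on its pin, 18 mm thick, 50 long, along saw y. It circles at radius 42 mm about the screw axis (saw x -50, z 78 mm) in the plane saw y -155 mm: axis + 42 mm x (sin, cos of the crank angle) in x, z. Can be pinched from above all the way round.
- fence: Fixed steel fence, 200 x 14 mm, 58 mm high, along saw x. Origin: foot of its face towards the stone, at the carriage surface (saw y 75 mm).
- jaw: Sliding clamp jaw, steel with a plywood face, 70 mm wide, top 105 mm above the table. Origin: foot of its face, which looks to saw +y.
- stop: Steel angle bolted to the carriage, fixed, at a different distance each time. Upright plate 60 mm wide (x), 10 thick, 72 mm high. Origin: foot of its face at the carriage surface, middle of the width; face looks to +y, the stone; x and y parallel to the saw's. The packing stands in front of this face. Gap from face to the clamped stone: about 13 to 25 mm.
- stone: Long brown stone, 220 (x) x 80 (y) x 64 mm high at its two sawn flat long sides, slightly crowned (up to 74 mm) along the middle, about 2.8 kg. Lies loose on the carriage, a few mm off the fence. Origin: centre of its underside, so its front face is 40 mm to -y.
- rack: Wooden block 75 x 135 x 40 mm high on the table, fixed, four slots in a row along its y, 30 mm apart: slips at y -45, -15 and 15 mm, wedge at 45 mm. All four pieces reach 120 mm above the table. Origin: centre of its underside.
- slip1: Loose plywood packing slip, 34 (its x) x 6 (y) x 110 mm (z), about 18 g, the three are alike; at the start it stands on end in a slot of the rack, 30 mm deep, with about 1 mm of play, its top 120 mm above the table. Set down square against the stop it stands by itself. Origin: centre of its lower end.
- slip2: Loose plywood packing slip, 34 (its x) x 6 (y) x 110 mm (z), about 18 g, the three are alike; at the start it stands on end in a slot of the rack, 30 mm deep, with about 1 mm of play, its top 120 mm above the table. Set down square against the stop it stands by itself. Origin: centre of its lower end.
- slip3: Loose plywood packing slip, 34 (its x) x 6 (y) x 110 mm (z), about 18 g, the three are alike; at the start it stands on end in a slot of the rack, 30 mm deep, with about 1 mm of play, its top 120 mm above the table. Set down square against the stop it stands by itself. Origin: centre of its lower end.
- wedge: Loose pale wooden wedge, 34 mm wide (x), 110 long (z), 4 thick at the point, 22 at the head (1 mm in 6), 34 g; stands point down in its slot. Origin: at the point, mid width, on the flat upright face (y 0); the sloping face looks to +y. Goes between slip and stone, slope to the stone, jams on the stone's top edge. 1 or 2 slips leave the 7 to 13 mm it needs: point 5 to 50 mm above the carriage.
- specimen_a: Dark stone find, about 85 mm, lying on the table, bystander. Origin under its middle.
- specimen_b: Light brown stone find, about 75 mm, lying on the table, bystander. Origin under its middle.
- jar: Glass jar with green lid, 68 mm across, 100 mm high, bystander. Origin: centre of its underside.
Not all that is in view belongs to the job. Leave any blue or green look-alike of the slip3 alone.

How it is judged:
On the way, in this order (a step that is already met when the one before it is completed fails the run):
1. the jaw holds the stone hard against the fence (contact force between each of jaw, fence and stone above 15 N), for 0.3 s.
2. after that, a plywood slip stands in the gap on the carriage, in front of the stop (((x of slip1 in the frame of stop between -0.022 and 0.022 m and y of slip1 in the frame of stop between 0 and 0.03 m and z of slip1 in the frame of stop between -0.005 and 0.005 m and angle between slip1's own z axis and vertical below 0.2 rad) or (x of slip2 in the frame of stop between -0.022 and 0.022 m and y of slip2 in the frame of stop between 0 and 0.03 m and z of slip2 in the frame of stop between -0.005 and 0.005 m and angle between slip2's own z axis and vertical below 0.2 rad) or (x of slip3 in the frame of stop between -0.022 and 0.022 m and y of slip3 in the frame of stop between 0 and 0.03 m and z of slip3 in the frame of stop between -0.005 and 0.005 m and angle between slip3's own z axis and vertical below 0.2 rad))), for 0.3 s.
At the end, for the whole second after the job is handed in: Jaw and fence each press the stone (over 15 N); at least one slip upright on the carriage in the gap; wedge upright in the gap, point 2 to 52 mm above the carriage; the stack presses both stone and stop (over 2 N); the fingers still grip the wedge (over 3 N), at rest (all of step 1 and ((x of slip1 in the frame of stop between -0.022 and 0.022 m and y of slip1 in the frame of stop between 0 and 0.03 m and z of slip1 in the frame of stop between -0.005 and 0.005 m and angle between slip1's own z axis and vertical below 0.2 rad) or (x of slip2 in the frame of stop between -0.022 and 0.022 m and y of slip2 in the frame of stop between 0 and 0.03 m and z of slip2 in the frame of stop between -0.005 and 0.005 m and angle between slip2's own z axis and vertical below 0.2 rad) or (x of slip3 in the frame of stop between -0.022 and 0.022 m and y of slip3 in the frame of stop between 0 and 0.03 m and z of slip3 in the frame of stop between -0.005 and 0.005 m and angle between slip3's own z axis and vertical below 0.2 rad)) and x of wedge in the frame of stop between -0.022 and 0.022 m and y of wedge in the frame of stop between 0 and 0.03 m and z of wedge in the frame of stop between 0.002 and 0.052 m and angle between wedge's own z axis and vertical below 0.2 rad and angle between the x axis of wedge and the x axis of stop, either way round below 0.2 rad and contact force between any of slip1, slip2, slip3, wedge and stone above 2 N and contact force between any of slip1, slip2, slip3, wedge and stop above 2 N and contact force between the fingers and wedge above 3 N and linear speed of wedge below 0.01 m/s); the arm keeps its last pose, push and grip.
It fails at once if a find or the jar is moved more than 3 cm (distance of any of specimen_a, specimen_b, jar from where it was at the start of the episode above 0.03 m).
It also fails if it takes over 72 s, if anything falls off the work surface, if the arm or the gripper's body presses on something with over 40 N, if the wrist force passes 120 N, or if a joint passes its speed limit or range.

## Robot

A 6-joint arm with a two-finger parallel gripper is mounted at the origin on the work surface. World frame = base frame: x ahead of the robot, y to its left, z up, the work surface at z = 0. Lengths are in m, angles in rad, forces in N, time in s.
With the tool pointing down it reaches from about 0.35 to 0.85 m from the base axis. Payload 8.1 kg.
Tool frame: the origin (TCP) lies at the very end of the fingers, on their centre line; the grasp point (between the pads) lies 19 mm behind it; z points along the fingers, y is the line along which they close (so a half turn about z gives the same grasp; the last joint's range is limited). The gripper opens to 93 mm and grips with 3 to 60 N. Pads are 15 mm wide; open, the fingers measure 128 mm over their backs; the gripper's body (75 mm by 188 mm) begins 65 mm behind the grasp point.
Start: joints at [-1.302, 0.13, 1.488, -0, 1.523, -0.085], TCP at [0.208, -0.563, 0.219] pointing down, gripper open.
Joint ranges: [-2.96, 2.96], [-0.89, 2.26], [0.02, 2.5], [-1.34, 4.48], [0, 2.73], [-2.66, 2.66]. Speed limits (rad/s): [2.39, 2.39, 2.79, 3.14, 3.14, 3.14].

## Interface

Orientations are given as a rotation vector (axis times angle).
In Python, from plant import monitor, eyes, ticket gives the robot as it stands.
- The arm moves only by the tool arm_command, never from a script. Its argument "deltas" is a list that holds one entry, the list of rows, each a list of 6 numbers: the shift along the world's x, y, z in cm, then the turn, a rotation vector about the world's x, y, z in degrees. In form: [[[tx, ty, tz, rx, ry, rz], ...]]. A call has 1 to 12 rows; each row shifts and turns the commanded pose from where the row before left it; what a row does not reach is not made up. A row lasts 1/12 s, in which the tool goes at most 41.7 mm and 7.16 degrees, less where a joint would pass 70% of its speed; a pose out of reach is approached as far as the arm can. A call is refused whole if a number of a shift passes 4.17 or a number of a turn 7.16, either way. A call with a gripper value outside its range is refused whole. "gripper" is the opening, from -1 (shut) to 1 (fully open), set as the call begins (left out, the last holds). The fingers move at their own pace and stop on an object; "squeeze" is the grip in N (left out, the last holds). Time passes only in rows, so rows that do not move let the fingers close. It gives the time, the measured TCP pose, the force, the opening and the grip force at its end, in the units of the state.
- monitor.read_state(): the state, without advancing time (a new reading comes with each control period).
- eyes.read_camera(name): name is "scene" or "top" or "wrist"; returns the picture (420x560x3 uint8, blue, green, red); there is no depth.
- eyes.camera_model(name): a dict with "fx", "fy", "cx", "cy" (pixels), "rvec" (rotation vector, rad) and "tvec" (3), from world to camera coordinates, as OpenCV has them. Camera axes: x right, y down, z forward; pixel columns grow to the right and rows downward; lengths in m; the calibration is good to about 2 mm. A picture is of the moment at which its call begins: read the wrist's pose just before it. camera_model takes no time and is no camera call; for the wrist camera it gives the pose at the moment of the call.
- ticket.close_job(): hands the job in; it is judged then, once.
The state is a dict: "t": time; "q": joint angles; "dq": joint speeds; "joint_torque": joint torques, N m; "tool_pos": TCP position; "orientation": TCP orientation; "force": force on the tool from outside, world axes, zero at the start; "wrist_torque": the same for the moment, N m; "opening": finger opening in m; "gripper_force": force on a finger pad.
Only numpy, scipy, OpenCV 4.12 (cv2) and the standard library are available. Lean on these libraries where they do the work, as an engineer would, in place of code of your own. Each camera call takes 0.05 s, during which the arm holds its last target. There are 200 camera calls.

## Working session

There is one attempt and no reset: what is moved stays moved. The work goes in short steps, Python scripts to look and compute and a tool call to move; the robot and the scene stay as the last step left them, time stands still between calls to the robot, and variables do not carry over. Pictures are saved under pics/ and viewed, at most 10 in all, crops included, and the job is handed in when it is done.

Besides the shell and the picture viewer there is one more tool, called after "Request:" as name([rows], argument=value, ...), one row to a line, values as JSON. arm_command: Moves the arm, as the interface text tells. Its arguments: {"type":"object","properties":{"deltas":{"type":"array"},"gripper":{"type":"number"},"squeeze":{"type":"number"}},"required":["deltas"]}

```bash
mkdir -p pics; ls; cat > h.py <<'E'
import numpy as np,cv2
from plant import monitor,eyes,ticket
def cam(n):
    m=eyes.camera_model(n);R=cv2.Rodrigues(np.array(m['rvec'],float))[0];t=np.array(m['tvec'],float).ravel()
    K=np.array([[m['fx'],0,m['cx']],[0,m['fy'],m['cy']],[0,0,1.]]);return K,R,t
def ray(n,uv,c=None):
    K,R,t=c or cam(n);d=R.T@np.linalg.inv(K)@np.array([uv[0],uv[1],1.]);return -R.T@t,d
def onz(n,uv,z,c=None):
    o,d=ray(n,uv,c);return o+d*(z-o[2])/d[2]
def proj(n,P,c=None):
    K,R,t=c or cam(n);p=K@(R@np.array(P,float)+t);return p[:2]/p[2]
E
python3 - <<'E'
from h import *
for n in ["scene","top"]:
    im=eyes.read_camera(n);cv2.imwrite(f"pics/{n}0.png",im)
    K,R,t=cam(n);print(n,K[0,0],-R.T@t,R[2])
s=monitor.read_state();print(s)
E
```

```text
pics
scene 446.60935985546666 [ 0.99875343 -0.6220962   0.86293554] [-0.44578997  0.55975234 -0.69853319]
top 465.4144663092665 [ 0.48151316 -0.00728454  1.22498118] [ 0.03985977  0.00812924 -0.99917221]
{'t': 0.1, 'q': array([-1.30238087e+00,  1.31096073e-01,  1.48916639e+00,  2.60670001e-05,
        1.52299604e+00, -8.53704352e-02]), 'dq': array([ 0.00136524, -0.00122524, -0.00093863,  0.00145386, -0.00040645,
       -0.00099115]), 'joint_torque': array([ 2.08920988e-03, -5.61337531e+01, -4.93097806e+01,  7.69923138e-02,
        2.89803219e-02, -4.36520111e-05]), 'tool_pos': array([ 0.20778179, -0.56232862,  0.2176883 ]), 'orientation': array([-3.09093373e+00, -5.52537605e-01,  1.98323159e-04]), 'force': array([-0.03152651, -0.12829896,  0.61379999]), 'wrist_torque': array([ 0.06070993, -0.00892575, -0.01572449]), 'gripper_force': 0.0, 'opening': 0.09294199624093752}
```

View pics/scene0.png

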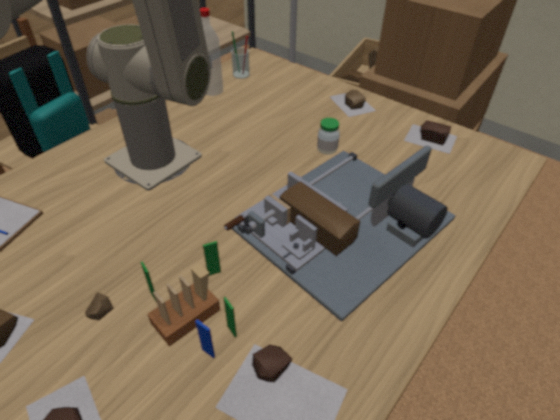

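View pics/top0.png

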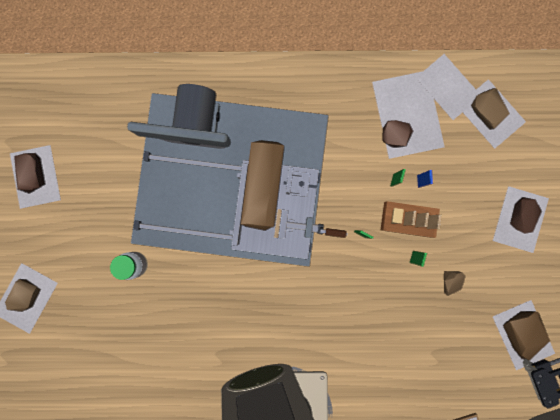

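The top view shows the saw at about px (235–325, 140–265), with the fence left of the stone and the crank handle at (335,232). The rack is at (411,219) with the pale wedge at its left end, and a green strip stands near the handle at (363,234). I'll enlarge both areas.

```bash
python3 - <<'E'
from h import *
im=cv2.imread("pics/top0.png")
a=cv2.resize(im[130:275,225:445],None,fx=3.6,fy=3.6,interpolation=cv2.INTER_CUBIC)
cv2.imwrite("pics/c1.png",a);print(a.shape)
im=cv2.imread("pics/scene0.png")
a=cv2.resize(im[150:350,140:370],None,fx=3,fy=3,interpolation=cv2.INTER_CUBIC)
cv2.imwrite("pics/c2.png",a);print(a.shape)
E
```

```text
(522, 792, 3)
(600, 690, 3)
```

View pics/c1.png

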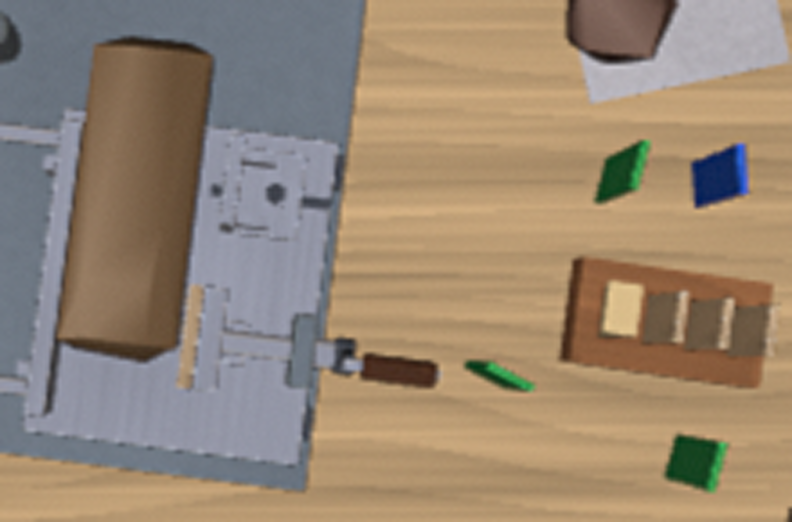

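View pics/c2.png

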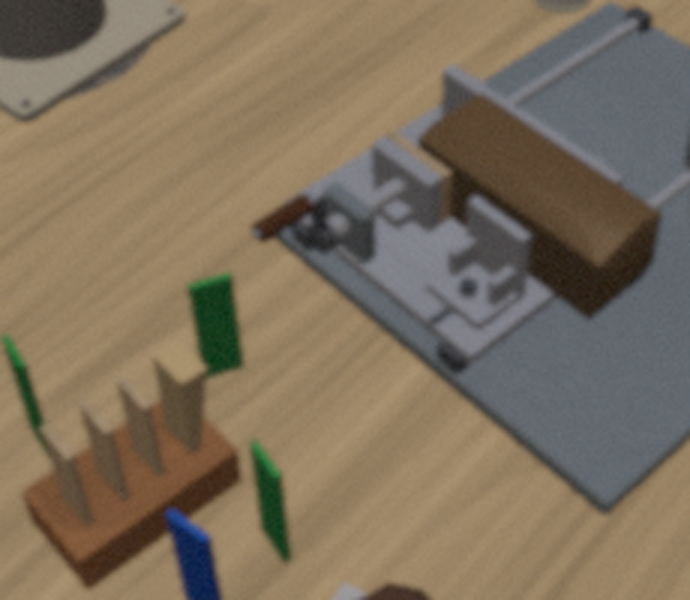

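```bash
python3 - <<'E'
from h import *
P={'jawtop_hi':(203,287,.105),'jawtop_lo':(188,388,.105),'fence_hi':(78,112,.103),'fence_lo':(33,430,.103),'handle_in':(362,368,.1),'handle_out':(438,374,.1),'rackTL':(578,258,.04),'rackTR':(772,285,.04),'rackBR':(757,387,.04),'rackBL':(564,360,.04),'wedge':(622,308,.12),'s3r':(738,0,.12)}
for k,(u,v,z) in P.items(): print(k,onz("top",(u/3.6+225,v/3.6+130),z).round(4))
E
```

```text
jawtop_hi [0.5229 0.0063 0.105 ]
jawtop_lo [0.4555 0.0166 0.105 ]
fence_hi [0.6413 0.0899 0.103 ]
fence_lo [0.4279 0.1204 0.103 ]
handle_in [ 0.4683 -0.1     0.1   ]
handle_out [ 0.464  -0.1508  0.1   ]
rackTL [ 0.5445 -0.2581  0.04  ]
rackTR [ 0.5247 -0.3946  0.04  ]
rackBR [ 0.4529 -0.3827  0.04  ]
rackBL [ 0.4725 -0.2473  0.04  ]
wedge [ 0.5071 -0.2697  0.12  ]
s3r [ 0.7109 -0.3494  0.12  ]
```

Request:
arm_command([
  [[2,3,1,0,0,5.1],[2,3,1,0,0,5.1],[2,3,1,0,0,5.1],[2,3,1,0,0,5.1],[2,3,1,0,0,5.1],[2,3,1,0,0,5.1],[2,3,1,0,0,5.1],[2,3,1,0,0,5.1],[2,3,1,0,0,5.1],[2,3,1,0,0,5.1],[2,3,1,0,0,5.1],[2,3,1,0,0,5.1]],
], gripper=1)

```text
t: 1.1
tool_pos: [0.4484, -0.2011, 0.3388]
orientation: [-2.376, -2.055, 0.0]
force: [-0.0, -1.4, -0.1]
opening: 0.0932
gripper_force: 0.0
```

```bash
python3 - <<'E'
from h import *
s=monitor.read_state();R=cv2.Rodrigues(s['orientation'])[0];print(s['tool_pos'],np.degrees(np.arctan2(R[1,1],R[0,1])),R[:,2],s['q'])
cw=cam("wrist");im=eyes.read_camera("wrist");print(-cw[1].T@cw[2],cw[1][2])
cv2.imwrite("pics/w1.png",im);np.save("w1.npy",np.array(cw,dtype=object),allow_pickle=True)
for n in("scene","top"):cv2.imwrite(f"pics/{n}1.png",eyes.read_camera(n))
E
```

```text
[ 0.44836165 -0.20106005  0.33882131] -8.282035503084426 [-3.58332528e-04  2.01780793e-04 -9.99999915e-01] [-5.25931703e-01 -1.82109158e-01  1.57882424e+00 -5.46122396e-06
  1.74528878e+00 -3.81383833e-01]
[ 0.45758799 -0.13381558  0.50527865] [-0.0350825  -0.240736   -0.96995639]Traceback (most recent call last):
  File "<stdin>", line 4, in <module>
ValueError: could not broadcast input array from shape (3,3) into shape (3,)
```

View pics/w1.png

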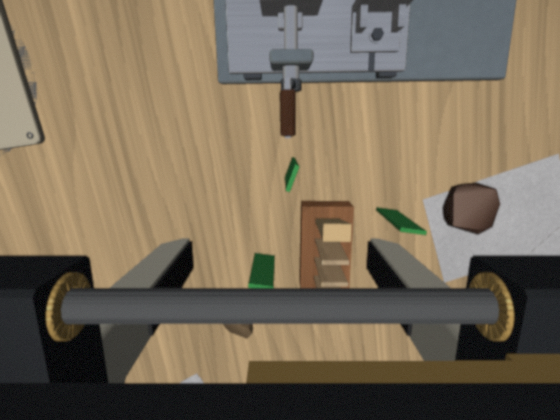

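The wrist view shows the saw's front edge at rows 0–80, with the handle at (288,90–135) and its end at row 135. The rack is at (300–352, 200–290). I'll move over the saw for precise measurement.

Request:
arm_command([
  [[0.5,3.5,0,0,0,0],[0.5,3.5,0,0,0,0],[0.5,3.5,0,0,0,0],[0.5,3.5,0,0,0,0],[0,0,0,0,0,0],[0,0,0,0,0,0]],
])

```text
t: 1.65
tool_pos: [0.4679, -0.0613, 0.3383]
orientation: [-2.377, -2.054, 0.0]
force: [-0.6, -0.2, -0.2]
opening: 0.0928
gripper_force: 0.0
```

```bash
cat >> h.py <<'E'
import pickle
def shot(n,f):
    c=cam(n);im=eyes.read_camera(n);cv2.imwrite(f"pics/{f}.png",im);pickle.dump(c,open(f"pics/{f}.pkl","wb"));return im,c
def load(f): return cv2.imread(f"pics/{f}.png"),pickle.load(open(f"pics/{f}.pkl","rb"))
E
python3 - <<'E'
from h import *
im,c=shot("wrist","w2");print(monitor.read_state()['tool_pos'],-c[1].T@c[2],c[0][0,0])
cv2.imwrite("pics/w2b.png",cv2.resize(im[0:260,100:450],None,fx=2.25,fy=2.25,interpolation=cv2.INTER_CUBIC))
E
```

```text
[ 0.46777579 -0.06258125  0.33830106] [0.47717712 0.00590416 0.50475502] 330.794118913817
```

View pics/w2b.png

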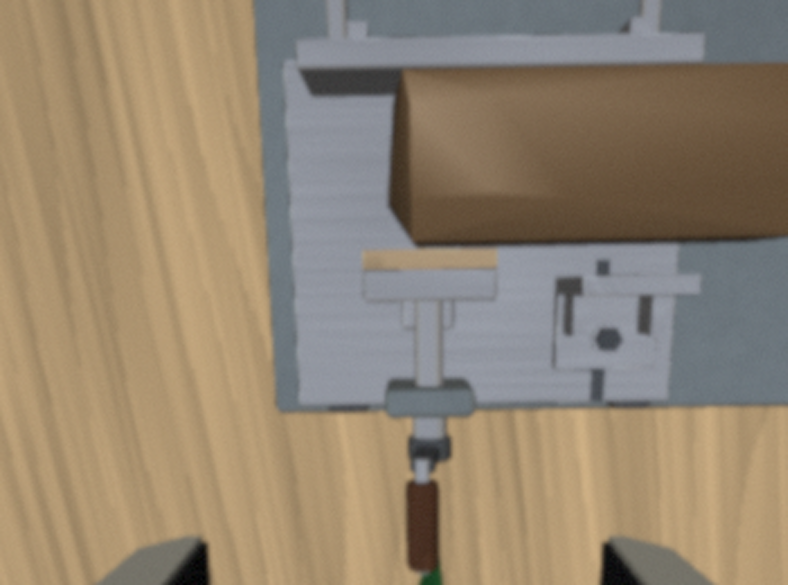

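The view shows these pixel positions (crop coordinates):
- Jaw face top edge: row 250, x 363–497.
- Stop top plate: (583–700, 275–293).
- Fence top: rows 38–68.
- Screw: x≈429.
- Handle: (407–438, 482–568).

Next I convert these to saw axes.

```bash
python3 - <<'E'
from h import *
im,c=load("w2");th=np.radians(-8.3);X=np.array([np.cos(th),np.sin(th)]);Y=np.array([-X[1],X[0]])
f=lambda u,v,z:(lambda p:(p[:2].round(4),np.round([p[:2]@X,p[:2]@Y],4)))(onz("wrist",(u/2.25+100,v/2.25),z,c))
for k,u,v,z in [('jawL',363,250,.105),('jawR',497,250,.105),('stopL',583,275,.117),('stopR',700,275,.117),('fenceL',297,68,.103),('fenceR',703,62,.103),('screw',429,345,.085),('screw2',428,395,.08),('stoneFL',415,243,.109),('stoneFR',788,236,.109),('hIn',422,482,.118),('hOut',422,568,.118)]: print(k,*f(u,v,z))
# handle mask centroid refine, in wrist and scene
for n,ff in(("wrist","w2"),("scene",None),("top",None)):
    if ff: img,cc=im,c
    else: img,cc=shot(n,n+"2")
    hsv=cv2.cvtColor(img,cv2.COLOR_BGR2HSV)
    m=((hsv[...,0]<12)|(hsv[...,0]>172))&(hsv[...,1]>100)&(hsv[...,2]<110)
    k,l,st,ce=cv2.connectedComponentsWithStats(m.astype(np.uint8))
    for i in range(1,k):
        if st[i,4]>30: print(n,st[i],ce[i].round(1),onz(n,ce[i],.118,cc).round(4))
E
```

```text
jawL [0.4584 0.0247] [0.4501 0.0906]
jawR [0.5268 0.0147] [0.5192 0.0906]
stopL [ 0.5668 -0.0038] [0.5615 0.078 ]
stopR [ 0.6252 -0.0124] [0.6204 0.078 ]
fenceL [0.4398 0.1141] [0.4187 0.1764]
fenceR [0.6369 0.088 ] [0.6175 0.179 ]
screw [ 0.4859 -0.03  ] [0.4851 0.0405]
screw2 [ 0.4816 -0.0585] [0.485  0.0117]
stoneFL [0.4854 0.0241] [0.4768 0.0939]
stoneFR [6.734e-01 1.000e-04] [0.6664 0.0973]
hIn [ 0.4715 -0.0989] [ 0.4809 -0.0298]
hOut [ 0.4647 -0.1478] [ 0.4812 -0.0792]
wrist [281 215  13  38 345] [287.4 233. ] [ 0.4681 -0.1226  0.118 ]
scene [201  11   9   6  38] [205.7  13.6] [-0.4885  0.7257  0.118 ]
scene [423 130  12  10  34] [427.6 135.1] [0.6612 0.495  0.118 ]
scene [226 216  18  13  70] [234.3 221.8] [ 0.4688 -0.1188  0.118 ]
scene [167 328  21  14  39] [176.9 333.8] [ 0.5851 -0.3992  0.118 ]
scene [259 346  31  17 138] [274.9 352.8] [ 0.7501 -0.3136  0.118 ]
scene [254 360  26  20 109] [264.4 371.2] [ 0.7578 -0.3518  0.118 ]
scene [ 47 409  28  11 149] [ 61.8 414.6] [ 0.5512 -0.6157  0.118 ]
top [398 122  14  16  34] [406.5 127.3] [ 0.7183 -0.294   0.118 ]
top [ 27 154  15  21  50] [ 36.9 162.8] [0.6381 0.5925 0.118 ]
top [ 19 176  25  16  62] [ 33.5 184.9] [0.5851 0.5999 0.118 ]
top [511 198  30  34 408] [525.2 214.8] [ 0.5075 -0.5714  0.118 ]
```

```bash
python3 - <<'E'
from h import *
im,c=load("w2");c1=(c[0],c[1],-c[1]@np.array([0.45758799,-0.13381558,0.50527865]))
for n,f,cc in(("wrist","w1",c1),("top","top0",cam("top")),("scene","scene0",cam("scene"))):
    img=cv2.imread(f"pics/{f}.png");hsv=cv2.cvtColor(img,cv2.COLOR_BGR2HSV)
    m=(hsv[...,0]>45)&(hsv[...,0]<80)&(hsv[...,1]>110)
    k,l,st,ce=cv2.connectedComponentsWithStats(m.astype(np.uint8))
    for i in range(1,k):
        if st[i,4]>30:
            ys,xs=np.where(l==i);pts=np.c_[xs,ys]
            ex=[tuple(pts[j]) for j in(pts[:,0].argmin(),pts[:,0].argmax(),pts[:,1].argmin(),pts[:,1].argmax())]
            print(n,ce[i].round(0))
            for e in ex: print('   ',[int(v) for v in e],[onz(n,e,z,cc)[:2].round(3).tolist() for z in(0,.08,.11)])
E
```

```text
wrist [291. 174.]
    [286, 176] [[0.456, -0.21], [0.457, -0.198], [0.457, -0.194]]
    [298, 166] [[0.477, -0.198], [0.474, -0.187], [0.472, -0.184]]
    [292, 159] [[0.469, -0.186], [0.467, -0.178], [0.466, -0.174]]
    [288, 190] [[0.456, -0.232], [0.457, -0.217], [0.457, -0.211]]
wrist [401. 221.]
    [377, 209] [[0.591, -0.283], [0.57, -0.259], [0.562, -0.25]]
    [425, 231] [[0.664, -0.33], [0.632, -0.299], [0.619, -0.287]]
    [377, 209] [[0.591, -0.283], [0.57, -0.259], [0.562, -0.25]]
    [421, 233] [[0.658, -0.333], [0.626, -0.301], [0.614, -0.289]]
wrist [262. 272.]
    [249, 284] [[0.37, -0.381], [0.384, -0.342], [0.389, -0.327]]
    [273, 257] [[0.417, -0.339], [0.423, -0.307], [0.426, -0.294]]
    [256, 255] [[0.39, -0.332], [0.4, -0.3], [0.404, -0.289]]
    [253, 288] [[0.375, -0.389], [0.388, -0.349], [0.393, -0.334]]
top [398. 177.]
    [391, 183] [[0.596, -0.282], [0.588, -0.264], [0.586, -0.257]]
    [404, 169] [[0.633, -0.316], [0.623, -0.296], [0.619, -0.289]]
    [403, 169] [[0.633, -0.314], [0.623, -0.294], [0.619, -0.286]]
    [391, 185] [[0.591, -0.282], [0.5
[... 1278 characters left out ...]
]]
    [214, 242] [[0.394, -0.126], [0.45, -0.172], [0.471, -0.189]]
    [210, 273] [[0.458, -0.203], [0.508, -0.242], [0.527, -0.256]]
scene [147. 277.]
    [142, 263] [[0.307, -0.287], [0.371, -0.318], [0.395, -0.33]]
    [152, 287] [[0.382, -0.318], [0.439, -0.346], [0.461, -0.357]]
    [142, 263] [[0.307, -0.287], [0.371, -0.318], [0.395, -0.33]]
    [151, 291] [[0.389, -0.327], [0.446, -0.354], [0.467, -0.365]]
scene [230. 316.]
    [225, 299] [[0.538, -0.234], [0.58, -0.27], [0.596, -0.283]]
    [235, 333] [[0.615, -0.283], [0.65, -0.315], [0.664, -0.327]]
    [225, 299] [[0.538, -0.234], [0.58, -0.27], [0.596, -0.283]]
    [235, 334] [[0.616, -0.285], [0.652, -0.316], [0.665, -0.328]]
```

Request:
arm_command([
  [[0,-1.5,-2.5,0,0,0],[0,-1.5,-2.5,0,0,0],[0,-1.5,-2.5,0,0,0],[0,-1.5,-2.5,0,0,0],[0,0,-3.0,0,0,0],[0,0,-3.0,0,0,0],[0,0,-3.0,0,0,0],[0,0,-3.0,0,0,0],[0,0,-1.7,0,0,0],[0,0,0,0,0,0]],
])

```text
t: 2.63
tool_pos: [0.4641, -0.1231, 0.0967]
orientation: [-2.378, -2.042, 0.006]
force: [-0.6, -0.3, -0.5]
opening: 0.0929
gripper_force: 0.0
```

Request:
arm_command([
  [[0,0,0,0,0,0],[0,0,0,0,0,0],[0,0,0,0,0,0],[0,0,0,0,0,0],[0,0,0,0,0,0],[0,0,0,0,0,0]],
], gripper=-1, squeeze=20)

```text
t: 3.13
tool_pos: [0.4685, -0.123, 0.1026]
orientation: [2.379, 2.049, 0.001]
force: [-0.5, -0.5, -0.0]
opening: 0.0576
gripper_force: 0.0
```

```bash
python3 - <<'E'
from h import *
s=monitor.read_state();print(s['tool_pos'],s['force'],s['opening'],s['q'])
im,c=shot("wrist","w3");sc,_=shot("scene","s3")
a=cv2.resize(sc[180:280,180:330],None,fx=4,fy=4);cv2.imwrite("pics/s3b.png",np.hstack([cv2.resize(im,(533,400)),a[:400,:267*2][:, :260]]))
E
```

```text
[ 0.4685003  -0.12301483  0.10255505] [-0.47191827 -0.54116339 -0.03219388] 0.057582447758505975 [-3.62682974e-01 -9.90080149e-02  1.93671749e+00  1.06454642e-05
  1.30230728e+00 -2.13937553e-01]
```

Request:
arm_command([
  [[0,0,0,0,0,0],[0,0,0,0,0,0],[0,0,0,0,0,0],[0,0,0,0,0,0],[0,0,0,0,0,0],[0,0,0,0,0,0],[0,0,0,0,0,0],[0,0,0,0,0,0]],
])

```text
t: 3.9
tool_pos: [0.4681, -0.1229, 0.1016]
orientation: [2.38, 2.05, 0.0]
force: [2.3, -0.7, -2.0]
opening: 0.0172
gripper_force: 20.0
```

```bash
cat > crank.py <<'E'
import numpy as np,sys
a,b,n=map(float,sys.argv[1:4]);n=int(n);ph=np.linspace(a,b,n+1)
P=np.c_[.99*np.sin(ph),-.141*np.sin(ph),np.cos(ph)]*4.2
Q=P.round(2);print([[*map(float,r.round(2)),0,0,0] for r in np.diff(Q,axis=0)])
E
python3 crank.py -0.1 1.4 12; python3 crank.py 1.4 2.9 12
```

```text
[[0.52, -0.07, 0.02, 0, 0, 0], [0.52, -0.08, -0.05, 0, 0, 0], [0.51, -0.07, -0.11, 0, 0, 0], [0.49, -0.07, -0.17, 0, 0, 0], [0.46, -0.07, -0.24, 0, 0, 0], [0.44, -0.06, -0.29, 0, 0, 0], [0.39, -0.05, -0.34, 0, 0, 0], [0.35, -0.05, -0.39, 0, 0, 0], [0.29, -0.05, -0.43, 0, 0, 0], [0.25, -0.03, -0.46, 0, 0, 0], [0.18, -0.03, -0.5, 0, 0, 0], [0.12, -0.01, -0.51, 0, 0, 0]]
[[0.05, -0.01, -0.52, 0, 0, 0], [-0.01, 0.0, -0.52, 0, 0, 0], [-0.07, 0.01, -0.52, 0, 0, 0], [-0.14, 0.02, -0.51, 0, 0, 0], [-0.19, 0.03, -0.48, 0, 0, 0], [-0.26, 0.03, -0.46, 0, 0, 0], [-0.31, 0.05, -0.42, 0, 0, 0], [-0.36, 0.05, -0.38, 0, 0, 0], [-0.41, 0.06, -0.33, 0, 0, 0], [-0.44, 0.06, -0.27, 0, 0, 0], [-0.47, 0.07, -0.22, 0, 0, 0], [-0.5, 0.07, -0.16, 0, 0, 0]]
```

Request:
arm_command([
  [[0.52,-0.07,0.02,0,0,0],[0.52,-0.08,-0.05,0,0,0],[0.51,-0.07,-0.11,0,0,0],[0.49,-0.07,-0.17,0,0,0],[0.46,-0.07,-0.24,0,0,0],[0.44,-0.06,-0.29,0,0,0],[0.39,-0.05,-0.34,0,0,0],[0.35,-0.05,-0.39,0,0,0],[0.29,-0.05,-0.43,0,0,0],[0.25,-0.03,-0.46,0,0,0],[0.18,-0.03,-0.5,0,0,0],[0.12,-0.01,-0.51,0,0,0]],
])

```text
t: 4.9
tool_pos: [0.5145, -0.1291, 0.0679]
orientation: [2.379, 2.049, 0.003]
force: [-0.5, 1.8, 6.5]
opening: 0.0174
gripper_force: 20.0
```

Request:
arm_command([
  [[0.05,-0.01,-0.52,0,0,0],[-0.01,0.0,-0.52,0,0,0],[-0.07,0.01,-0.52,0,0,0],[-0.14,0.02,-0.51,0,0,0],[-0.19,0.03,-0.48,0,0,0],[-0.26,0.03,-0.46,0,0,0],[-0.31,0.05,-0.42,0,0,0],[-0.36,0.05,-0.38,0,0,0],[-0.41,0.06,-0.33,0,0,0],[-0.44,0.06,-0.27,0,0,0],[-0.47,0.07,-0.22,0,0,0],[-0.5,0.07,-0.16,0,0,0]],
])

```text
t: 5.9
tool_pos: [0.4836, -0.125, 0.0193]
orientation: [2.378, 2.048, 0.003]
force: [8.1, 0.0, -2.8]
opening: 0.0175
gripper_force: 20.0
```

```bash
python3 crank.py 2.9 3.7 8; python3 crank.py 3.7 4.5 8
```

```text
[[-0.4, 0.06, -0.08, 0, 0, 0], [-0.42, 0.06, -0.04, 0, 0, 0], [-0.41, 0.05, 0.01, 0, 0, 0], [-0.42, 0.06, 0.04, 0, 0, 0], [-0.4, 0.06, 0.09, 0, 0, 0], [-0.4, 0.06, 0.13, 0, 0, 0], [-0.38, 0.05, 0.16, 0, 0, 0], [-0.36, 0.05, 0.21, 0, 0, 0]]
[[-0.34, 0.05, 0.24, 0, 0, 0], [-0.32, 0.05, 0.27, 0, 0, 0], [-0.29, 0.04, 0.3, 0, 0, 0], [-0.25, 0.03, 0.34, 0, 0, 0], [-0.22, 0.04, 0.35, 0, 0, 0], [-0.19, 0.02, 0.38, 0, 0, 0], [-0.15, 0.02, 0.39, 0, 0, 0], [-0.1, 0.02, 0.4, 0, 0, 0]]
```

Request:
arm_command([
  [[-0.4,0.06,-0.08,0,0,0],[-0.42,0.06,-0.04,0,0,0],[-0.41,0.05,0.01,0,0,0],[-0.42,0.06,0.04,0,0,0]],
])

```text
t: 6.23
tool_pos: [0.4666, -0.1227, 0.0186]
orientation: [2.379, 2.049, 0.002]
force: [6.4, 0.2, -1.2]
opening: 0.0175
gripper_force: 20.0
```

Request:
arm_command([
  [[-0.4,0.06,0.09,0,0,0],[-0.4,0.06,0.13,0,0,0],[-0.38,0.05,0.16,0,0,0],[-0.36,0.05,0.21,0,0,0]],
])

```text
t: 6.57
tool_pos: [0.4511, -0.1206, 0.0246]
orientation: [2.379, 2.049, 0.002]
force: [6.1, -0.1, -2.8]
opening: 0.0175
gripper_force: 20.0
```

Request:
arm_command([
  [[-0.34,0.05,0.24,0,0,0],[-0.32,0.05,0.27,0,0,0],[-0.29,0.04,0.3,0,0,0]],
])

```text
t: 6.82
tool_pos: [0.4418, -0.1193, 0.0328]
orientation: [2.379, 2.048, 0.002]
force: [7.9, -0.8, -3.9]
opening: 0.0175
gripper_force: 20.0
```

Request:
arm_command([
  [[-0.25,0.03,0.34,0,0,0],[-0.22,0.04,0.35,0,0,0],[-0.19,0.02,0.38,0,0,0]],
])

```text
t: 7.07
tool_pos: [0.4353, -0.1184, 0.0433]
orientation: [2.379, 2.048, 0.003]
force: [10.1, -1.1, -8.2]
opening: 0.0175
gripper_force: 20.0
```

```bash
python3 crank.py 4.3 4.75 6;python3 crank.py 4.75 5.2 6
```

```text
[[-0.11, 0.02, 0.29, 0, 0, 0], [-0.1, 0.01, 0.3, 0, 0, 0], [-0.07, 0.01, 0.31, 0, 0, 0], [-0.04, 0.01, 0.31, 0, 0, 0], [-0.03, 0.0, 0.31, 0, 0, 0], [0.0, 0.0, 0.32, 0, 0, 0]]
[[0.03, 0.0, 0.31, 0, 0, 0], [0.04, -0.01, 0.31, 0, 0, 0], [0.07, -0.01, 0.31, 0, 0, 0], [0.1, -0.01, 0.3, 0, 0, 0], [0.11, -0.02, 0.29, 0, 0, 0], [0.14, -0.02, 0.29, 0, 0, 0]]
```

Request:
arm_command([
  [[-0.05,0.01,0.15,0,0,0],[0,0,0,0,0,0]],
])

```text
t: 7.23
tool_pos: [0.4347, -0.1184, 0.045]
orientation: [2.379, 2.048, 0.002]
force: [5.3, -1.3, -2.7]
opening: 0.0177
gripper_force: 20.0
```

Request:
arm_command([
  [[-0.05,0.01,0.15,0,0,0],[0,0,0,0,0,0],[0,0,0,0,0,0]],
])

```text
t: 7.48
tool_pos: [0.4342, -0.1183, 0.0462]
orientation: [2.379, 2.048, 0.002]
force: [6.9, -2.5, -5.3]
opening: 0.0171
gripper_force: 20.0
```

Request:
arm_command([
  [[-0.06,0.01,0.3,0,0,0],[0,0,0,0,0,0]],
])

```text
t: 7.65
tool_pos: [0.4333, -0.1182, 0.049]
orientation: [2.379, 2.049, 0.001]
force: [7.6, -1.9, -6.5]
opening: 0.0172
gripper_force: 20.0
```

Request:
arm_command([
  [[-0.02,0,0.3,0,0,0],[0,0,0,0,0,0]],
])

```text
t: 7.82
tool_pos: [0.4327, -0.1181, 0.0517]
orientation: [2.38, 2.049, 0.001]
force: [7.0, -1.8, -7.9]
opening: 0.0174
gripper_force: 20.0
```

Request:
arm_command([
  [[0.1,-0.01,0.3,0,0,0],[0,0,0,0,0,0]],
])

```text
t: 7.98
tool_pos: [0.4324, -0.118, 0.0538]
orientation: [-2.38, -2.049, 0.002]
force: [4.3, -3.6, -9.9]
opening: 0.0173
gripper_force: 20.0
```

Request:
arm_command([
  [[0.1,-0.01,0.3,0,0,0],[0,0,0,0,0,0]],
])

```text
t: 8.15
tool_pos: [0.4321, -0.1179, 0.0561]
orientation: [-2.378, -2.048, 0.005]
force: [-1.0, -5.1, -13.2]
opening: 0.0169
gripper_force: 20.0
```

Request:
arm_command([
  [[0.02,0,0.15,0,0,0],[0,0,0,0,0,0],[0,0,0,0,0,0],[0,0,0,0,0,0]],
])

```text
t: 8.48
tool_pos: [0.432, -0.1179, 0.0574]
orientation: [-2.378, -2.048, 0.006]
force: [-0.5, -5.9, -16.1]
opening: 0.0174
gripper_force: 20.0
```

Request:
arm_command([
  [[0,0,0,0,0,0],[0,0,0,0,0,0],[0,0,0,0,0,0],[0,0,0,0,0,0],[0,0,0,0,0,0]],
], gripper=-0.2)

```text
t: 8.9
tool_pos: [0.4351, -0.118, 0.0603]
orientation: [2.379, 2.05, 0.001]
force: [-0.3, 0.4, 0.3]
opening: 0.037
gripper_force: 0.0
```

Request:
arm_command([
  [[0,0,2.8,0,0,0],[0,0,2.8,0,0,0],[0,0,2.8,0,0,0],[0,0,2.8,0,0,0],[0,0,2.8,0,0,0],[0,0,2.2,0,0,0],[3.7,1.1,0,0,0,0],[3.8,1.1,0,0,0,0],[3.8,1.1,0,0,0,0],[3.8,1.1,0,0,0,0],[0,0,0,0,0,0],[0,0,0,0,0,0]],
])

```text
t: 9.9
tool_pos: [0.5861, -0.073, 0.2194]
orientation: [-2.376, -2.05, 0.003]
force: [-0.4, -0.5, -0.4]
opening: 0.0372
gripper_force: 0.0
```

```bash
python3 - <<'E'
from h import *
im,c=shot("wrist","w4");s=monitor.read_state();print(s['tool_pos'],s['opening'],s['force'],-c[1].T@c[2])
cv2.imwrite("pics/w4b.png",cv2.resize(im[0:260,150:480],None,fx=2.3,fy=2.3,interpolation=cv2.INTER_CUBIC))
E
```

```text
[ 0.58535756 -0.07352794  0.22058276] 0.037445071591927864 [-0.10916679 -0.43653349 -0.71868018] [ 0.59598196 -0.00584522  0.38589936]
```

View pics/w4b.png

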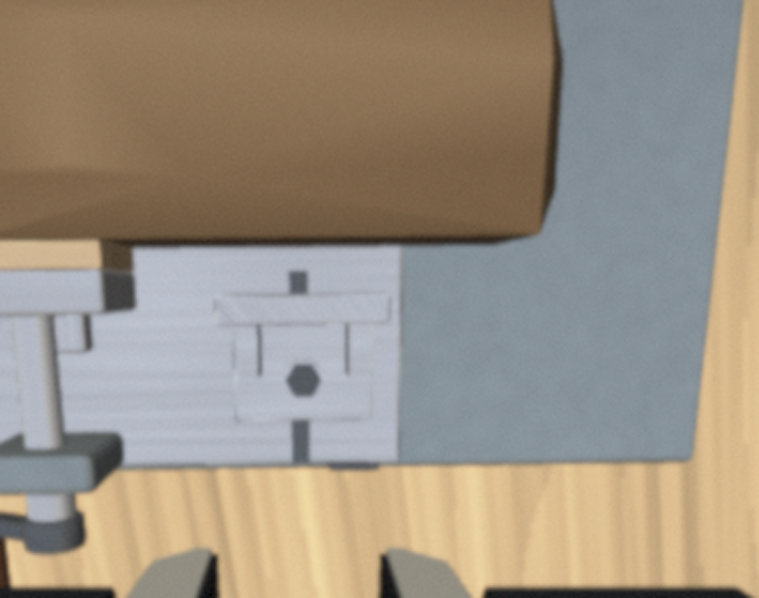

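The jaw's plywood now touches the stone. The stop's top plate has its front edge at crop row ~293 (x 215–390), and the stone's front edge runs along rows ~236–245. Now the gap.

```bash
python3 - <<'E'
from h import *
im,c=load("w4");g=cv2.cvtColor(im,cv2.COLOR_BGR2GRAY).astype(int)
for u in (225,250,300,315): print(u,g[96:112,u],'|',g[122:145,u])
th=np.radians(-8.2);X=np.array([np.cos(th),np.sin(th)]);Y=np.array([-X[1],X[0]])
for k,u,v,z in [('stopFL',215,294,.117),('stopFR',390,292,.117),('stopBL',217,324,.117),('stopBR',390,320,.117),('stoneTop',200,237,.109),('stoneTop',450,236,.109),('stoneBot',200,246,.045),('stoneBot',450,243,.045),('jawR',100,268,.105),('ply',130,240,.045)]:
    p=onz("wrist",(u/2.3+150,v/2.3),z,c);print(k,p[:2].round(4),np.round([p[:2]@X,p[:2]@Y],4))
E
```

```text
225 [ 96  95  93  94  94  88  83  69  51  47  66 111 153 176 184 188] | [188 190 191 191 188 190 193 192 190 192 194 191 190 189 189 189 191 195
 193 193 190 186 188]
250 [ 95  95  94  94  92  89  81  63  46  47  73 122 165 177 181 186] | [187 185 185 185 181 176 175 185 186 188 188 184 186 183 182 181 179 175
 171 171 179 182 183]
300 [ 94  95  92  94  90  88  76  55  42  53  93 136 169 178 182 181] | [180 181 182 181 178 177 181 183 186 184 186 185 186 186 184 186 185 178
 159 148 144 142 141]
315 [ 95  94  93  92  93  88  76  55  44  60 103 148 173 181 181 184] | [182 183 184 183 177 177 183 185 184 182 183 185 186 185 184 185 184 176
 170 179 184 186 186]
stopFL [ 0.5666 -0.0034] [0.5613 0.0774]
stopFR [ 0.6261 -0.0115] [0.6214 0.0779]
stopBL [ 0.5655 -0.0135] [0.5617 0.0673]
stopBR [ 0.625  -0.0209] [0.6216 0.0685]
stoneTop [0.5639 0.0164] [0.5558 0.0966]
stoneTop [0.6498 0.004 ] [0.6426 0.0967]
stoneBot [0.5558 0.0179] [0.5476 0.097 ]
stoneBot [0.662  0.0034] [0.6548 0.0978]
jawR [0.5263 0.0115] [0.5193 0.0865]
ply [0.5266 0.0247] [0.5177 0.0995]
```

Request:
arm_command([
  [[-0.95,-2.96,0,0,0,0],[-0.95,-2.96,0,0,0,0],[-0.95,-2.96,0,0,0,0],[-0.95,-2.96,0,0,0,0],[-0.95,-2.96,0,0,0,0],[-0.95,-2.96,0,0,0,0],[-0.95,-2.96,0,0,0,0],[-0.95,-2.96,0,0,0,0],[-0.95,-2.96,0,0,0,0],[-0.95,-2.96,0,0,0,0],[0,0,0,0,0,0],[0,0,0,0,0,0]],
], gripper=0.2)

```text
t: 10.95
tool_pos: [0.4886, -0.3716, 0.2229]
orientation: [2.383, 2.044, 0.0]
force: [0.4, -0.8, 0.0]
opening: 0.0558
gripper_force: 0.0
```

```bash
python3 - <<'E'
from h import *
im,c=shot("wrist","w5");s=monitor.read_state();print(s['tool_pos'],s['opening'],s['force'],-c[1].T@c[2])
cv2.imwrite("pics/w5b.png",cv2.resize(im[20:270,180:400],None,fx=2.4,fy=2.4,interpolation=cv2.INTER_CUBIC))
E
```

```text
[ 0.48936282 -0.37040064  0.22275966] 0.05562332956312805 [-0.81290604 -0.12309695  0.07351506] [ 0.49815209 -0.30418259  0.38927363]
```

View pics/w5b.png

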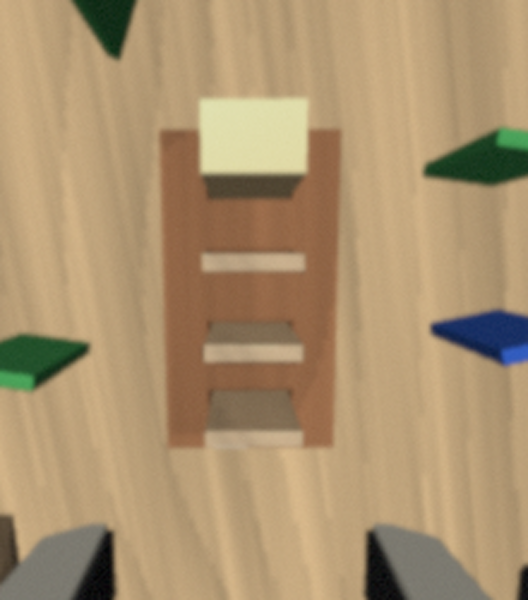

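The view shows the wedge head at crop (200–308, 98–175) and the slip tops at rows 262, 353 and 438, x≈202–305. The rack is aligned with the image.

```bash
python3 - <<'E'
from h import *
im,c=load("w5");th=np.radians(-8.2);X=np.array([np.cos(th),np.sin(th)]);Y=np.array([-X[1],X[0]])
q=lambda u,v,z:onz("wrist",(u/2.4+180,v/2.4+20),z,c)[:2]
for k,u,v,z in [('wL',200,136,.12),('wR',308,136,.12),('wTop',254,98,.12),('wBot',254,175,.12),('s3L',202,262,.12),('s3R',305,262,.12),('s3',253.5,262,.12),('s2',253.5,353,.12),('s1',254,438.5,.12),('rTL',162,130,.04),('rTR',340,130,.04),('rBL',168,446,.04),('rBR',332,446,.04)]:
    p=q(u,v,z);print(k,p.round(4),np.round([p@X,p@Y],4))
d=q(253.5,262,.12)-q(254,438.5,.12);print('ydir deg',np.degrees(np.arctan2(-d[0],d[1])))
d=q(305,262,.12)-q(202,262,.12);print(np.degrees(np.arctan2(d[1],d[0])))
E
```

```text
wL [ 0.4917 -0.2671] [ 0.5248 -0.1943]
wR [ 0.5257 -0.2723] [ 0.5591 -0.1946]
wTop [ 0.5104 -0.2587] [ 0.542  -0.1832]
wBot [ 0.507  -0.2814] [ 0.5419 -0.2062]
s3L [ 0.486  -0.3057] [ 0.5247 -0.2332]
s3R [ 0.5196 -0.3108] [ 0.5586 -0.2335]
s3 [ 0.5028 -0.3083] [ 0.5416 -0.2334]
s2 [ 0.4984 -0.3379] [ 0.5415 -0.2634]
s1 [ 0.4942 -0.3674] [ 0.5415 -0.2932]
rTL [ 0.4748 -0.2515] [ 0.5058 -0.1812]
rTR [ 0.5472 -0.2626] [ 0.579  -0.1818]
rBL [ 0.454  -0.3838] [ 0.5041 -0.3151]
rBR [ 0.5274 -0.395 ] [ 0.5784 -0.3158]
ydir deg -8.291875746323834
-8.716656981625647
```

Request:
arm_command([
  [[0.67,3.1,0,0,0,0],[0.67,3.1,0,0,0,0],[0,0,-2.5,0,0,0],[0,0,-2.5,0,0,0],[0,0,-2.5,0,0,0],[0,0,-2.5,0,0,0],[0,0,-2.0,0,0,0],[0,0,-1.3,0,0,0],[0,0,0,0,0,0],[0,0,0,0,0,0]],
])

```text
t: 11.83
tool_pos: [0.5037, -0.3071, 0.0888]
orientation: [-2.379, -2.051, 0.0]
force: [0.5, 0.2, 0.1]
opening: 0.0559
gripper_force: 0.0
```

Request:
arm_command([
  [[-0.05,-0.1,0.1,0,0,0],[0,0,0,0,0,0],[0,0,0,0,0,0],[0,0,0,0,0,0],[0,0,0,0,0,0],[0,0,0,0,0,0]],
], gripper=-1, squeeze=20)

```text
t: 12.33
tool_pos: [0.504, -0.3095, 0.0908]
orientation: [2.379, 2.049, 0.001]
force: [0.1, -0.1, 6.5]
opening: 0.0341
gripper_force: 20.0
```

Request:
arm_command([
  [[0,0,1.0,0,0,0],[0,0,2.0,0,0,0],[0,0,3.0,0,0,0],[0,0,3.0,0,0,0],[0,0,3.0,0,0,0],[0,0,3.0,0,0,0],[0,0,0,0,0,0],[0,0,0,0,0,0]],
])

```text
t: 13.0
tool_pos: [0.5044, -0.3097, 0.2427]
orientation: [2.377, 2.047, 0.002]
force: [-0.7, 0.0, -1.0]
opening: 0.0337
gripper_force: 20.0
```

Request:
arm_command([
  [[1.03,3.4,0,0,0,0],[1.03,3.4,0,0,0,0],[1.03,3.4,0,0,0,0],[1.03,3.4,0,0,0,0],[1.03,3.4,0,0,0,0],[1.03,3.4,0,0,0,0],[1.03,3.4,0,0,0,0],[1.03,3.4,0,0,0,0],[1.03,3.4,0,0,0,0],[0,0,0,0,0,0],[0,0,0,0,0,0],[0,0,0,0,0,0]],
])

```text
t: 14.0
tool_pos: [0.5952, -0.0031, 0.2381]
orientation: [-2.379, -2.05, 0.003]
force: [-1.0, -0.7, -0.0]
opening: 0.034
gripper_force: 20.0
```

```bash
python3 - <<'E'
from h import *
im,c=shot("wrist","w6");s=monitor.read_state();R=cv2.Rodrigues(s['orientation'])[0];print(s['tool_pos'],s['opening'],s['force'],np.degrees(np.arctan2(R[1,1],R[0,1])))
a=cv2.resize(im[120:330,180:400],None,fx=2.4,fy=2.4,interpolation=cv2.INTER_CUBIC)
sc,_=shot("scene","s6");b=cv2.resize(sc[120:270,240:360],None,fx=2,fy=2,interpolation=cv2.INTER_CUBIC)
o=np.zeros((504,780,3),np.uint8);o[:,:528]=a;o[:300,530:770]=b;cv2.imwrite("pics/c6.png",o)
E
```

```text
[ 0.5952814  -0.00377322  0.238472  ] 0.03400112743062358 [-0.35660662 -0.83661096  0.15318937] -8.553791480044271
```

View pics/c6.png

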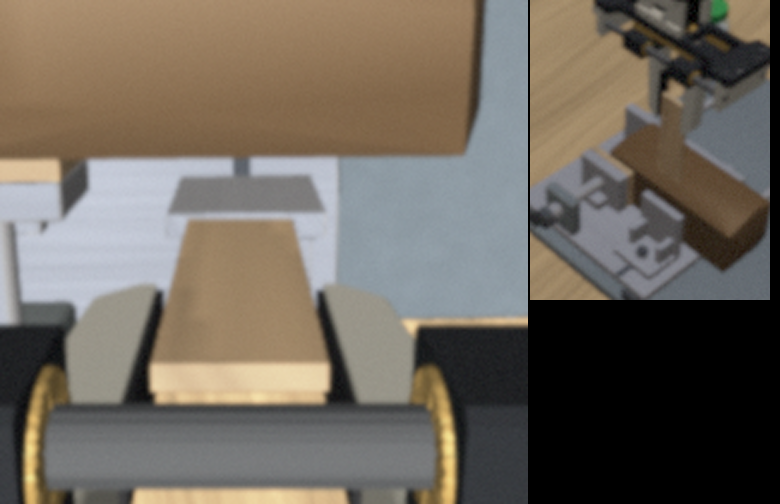

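The slip hangs upright in the fingers, with its lower front edge at crop row 222 (x 187–297) and its upper front edge at row 362. The stop's front face spans rows 178–212, and the stone's edge is at row 156.

```bash
python3 - <<'E'
from h import *
im,c=load("w6");th=np.radians(-8.2);X=np.array([np.cos(th),np.sin(th)]);Y=np.array([-X[1],X[0]])
t=np.array([0.5952814,-0.00377322]);print('tcp',t@X,t@Y)
for k,u,v,z in [('slipBotL',187,222,.159),('slipBotR',297,222,.159),('slipTopF L',152,362,.269),('slipTopF R',328,362,.269),('slipTopB',240,391,.269),('stopFootL',182,178,.045),('stopFootR',313,178,.045),('stopTopL',170,212,.117),('stopTopR',325,212,.117),('stoneTop',200,156,.109),('stoneTop',440,154,.109)]:
    p=onz("wrist",(u/2.4+180,v/2.4+120),z,c)[:2];print(k,p.round(4),np.round([p@X,p@Y],4))
E
```

```text
tcp 0.5897335507667482 0.08116970786673826
slipBotL [0.5784 0.0022] [0.5722 0.0847]
slipBotR [ 0.6132 -0.0029] [0.6074 0.0846]
slipTopF L [0.5796 0.0045] [0.573  0.0871]
slipTopF R [ 6.118e-01 -2.000e-04] [0.6055 0.087 ]
slipTopB [ 0.5948 -0.0037] [0.5892 0.0812]
stopFootL [ 0.5672 -0.0054] [0.5622 0.0755]
stopFootR [ 0.6271 -0.0143] [0.6227 0.0753]
stopTopL [ 0.5682 -0.0036] [0.5629 0.0775]
stopTopR [ 0.6255 -0.0121] [0.6208 0.0773]
stoneTop [0.5821 0.0143] [0.5741 0.0972]
stoneTop [0.6716 0.0018] [0.6645 0.0976]
```

Request:
arm_command([
  [[0.2,0.07,0,0,0,0],[0,0,-1.0,0,0,0],[0,0,-1.5,0,0,0],[0,0,-1.5,0,0,0],[0,0,-1.5,0,0,0],[0,0,-1.5,0,0,0],[0,0,-1.5,0,0,0],[0,0,-1.5,0,0,0],[0,0,-0.7,0,0,0],[0,0,0,0,0,0]],
])

```text
t: 14.93
tool_pos: [0.5962, -0.0027, 0.1296]
orientation: [-2.379, -2.047, 0.005]
force: [-0.5, -0.1, -0.0]
opening: 0.0337
gripper_force: 20.0
```

Request:
arm_command([
  [[0,0,-0.2,0,0,0],[0,0,-0.2,0,0,0],[0,0,0,0,0,0],[0,0,0,0,0,0]],
])

```text
t: 15.27
tool_pos: [0.5985, -0.0023, 0.1294]
orientation: [2.38, 2.049, 0.002]
force: [0.3, -0.2, 0.4]
opening: 0.0338
gripper_force: 20.0
```

Request:
arm_command([
  [[0,0,-0.2,0,0,0],[0,0,-0.1,0,0,0],[0,0,0,0,0,0]],
])

```text
t: 15.52
tool_pos: [0.5984, -0.0022, 0.126]
orientation: [2.38, 2.05, 0.001]
force: [0.7, 0.5, 2.5]
opening: 0.0341
gripper_force: 20.0
```

Request:
arm_command([
  [[0,0,-0.1,0,0,0],[0,0,0,0,0,0],[0,0,0,0,0,0]],
])

```text
t: 15.77
tool_pos: [0.5986, -0.0022, 0.126]
orientation: [2.38, 2.05, 0.002]
force: [-1.8, 0.3, 8.3]
opening: 0.0336
gripper_force: 20.0
```

Request:
arm_command([
  [[0,0,0.1,0,0,0],[-0.02,-0.15,0,0,0,0],[0,0,0,0,0,0]],
])

```text
t: 16.02
tool_pos: [0.5981, -0.0037, 0.126]
orientation: [2.38, 2.05, 0.001]
force: [-0.5, 1.4, 4.4]
opening: 0.0342
gripper_force: 20.0
```

Request:
arm_command([
  [[-0.01,-0.1,0,0,0,0],[0,0,0,0,0,0],[0,0,0,0,0,0]],
])

```text
t: 16.27
tool_pos: [0.5981, -0.0045, 0.1259]
orientation: [2.38, 2.05, 0.002]
force: [-0.5, 3.2, 4.0]
opening: 0.0337
gripper_force: 20.0
```

Request:
arm_command([
  [[0,0,0,0,0,0],[0,0,0,0,0,0],[0,0,0,0,0,0],[0,0,0,0,0,0],[0,0,0,0,0,0]],
], gripper=0.2)

```text
t: 16.68
tool_pos: [0.5974, -0.0049, 0.1251]
orientation: [-2.38, -2.05, 0.001]
force: [0.2, -0.6, -0.1]
opening: 0.0557
gripper_force: 0.0
```

Request:
arm_command([
  [[0,0,2,0,0,0],[0,0,3,0,0,0],[0,0,3,0,0,0],[0,0,2,0,0,0],[0,0,0,0,0,0],[0,0,0,0,0,0]],
])

```text
t: 17.18
tool_pos: [0.5987, -0.0049, 0.2272]
orientation: [2.379, 2.048, 0.003]
force: [0.2, 0.2, -0.9]
opening: 0.0557
gripper_force: 0.0
```

```bash
python3 - <<'E'
from h import *
im,c=shot("wrist","w7");s=monitor.read_state();print(s['t'],s['tool_pos'],s['opening'],s['force'])
a=cv2.resize(im[120:330,180:400],None,fx=2.4,fy=2.4,interpolation=cv2.INTER_CUBIC)
sc,_=shot("scene","s7");b=cv2.resize(sc[120:270,240:360],None,fx=2,fy=2,interpolation=cv2.INTER_CUBIC)
o=np.zeros((504,780,3),np.uint8);o[:,:528]=a;o[:300,530:770]=b;cv2.imwrite("pics/c7.png",o)
E
```

```text
17.2333 [ 0.5976991  -0.00479914  0.22526676] 0.055598898535694365 [ 0.05520895 -0.45524232 -0.4963223 ]
```

View pics/c7.png

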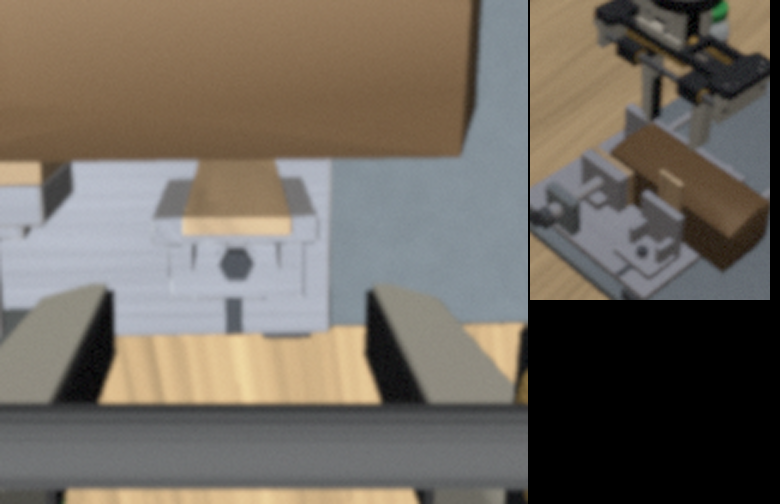

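Two things show: the slip stands square against the stop (top at crop rows 217–235, x 183–292), and the scene inset confirms it is upright in front of the plate. Next is the second slip.

Request:
arm_command([
  [[-0.98,-3.34,0,0,0,0],[-0.98,-3.34,0,0,0,0],[-0.98,-3.34,0,0,0,0],[-0.98,-3.34,0,0,0,0],[-0.98,-3.34,0,0,0,0],[-0.98,-3.34,0,0,0,0],[-0.98,-3.34,0,0,0,0],[-0.98,-3.34,0,0,0,0],[-0.98,-3.34,0,0,0,0],[-0.98,-3.34,0,0,0,0],[0,0,0,0,0,0],[0,0,0,0,0,0]],
])

```text
t: 18.28
tool_pos: [0.498, -0.3397, 0.2231]
orientation: [-2.381, -2.044, 0.001]
force: [0.8, 0.3, 0.2]
opening: 0.0559
gripper_force: 0.0
```

```bash
python3 - <<'E'
from h import *
s=monitor.read_state();print(s['tool_pos'])
im,c=load("w7");th=np.radians(-8.2);X=np.array([np.cos(th),np.sin(th)]);Y=np.array([-X[1],X[0]])
for k,u,v,z in [('TFL',182,217,.155),('TFR',290,217,.155),('TB',236,235,.155),('stone',200,158,.109)]:
    p=onz("wrist",(u/2.4+180,v/2.4+120),z,c)[:2];print(k,np.round([p@X,p@Y],4))
E
```

```text
[ 0.49801333 -0.33974306  0.22307896]
TFL [0.5753 0.087 ]
TFR [0.6088 0.0868]
TB [0.592  0.0811]
stone [0.579  0.0973]
```

Request:
arm_command([
  [[0.1,0.05,0,0,0,0],[0,0,-2.5,0,0,0],[0,0,-2.5,0,0,0],[0,0,-2.5,0,0,0],[0,0,-2.5,0,0,0],[0,0,-2.0,0,0,0],[0,0,-1.2,0,0,0],[0,0,0,0,0,0],[0,0,0,0,0,0],[0,0,0,0,0,0]],
])

```text
t: 19.12
tool_pos: [0.5018, -0.3383, 0.0952]
orientation: [2.378, 2.05, 0.001]
force: [-0.8, -1.6, 0.9]
opening: 0.0557
gripper_force: 0.0
```

Request:
arm_command([
  [[-0.1,-0.05,-0.3,0,0,0],[0,0,0,0,0,0],[0,0,0,0,0,0]],
])

```text
t: 19.37
tool_pos: [0.5001, -0.3392, 0.0915]
orientation: [2.38, 2.049, 0.0]
force: [0.4, -0.3, -0.4]
opening: 0.0561
gripper_force: 0.0
```

Request:
arm_command([
  [[0,0,0,0,0,0],[0,0,0,0,0,0],[0,0,0,0,0,0],[0,0,0,0,0,0],[0,0,0,0,0,0],[0,0,0,0,0,0]],
], gripper=-1, squeeze=20)

```text
t: 19.87
tool_pos: [0.4997, -0.3388, 0.0906]
orientation: [2.38, 2.05, -0.0]
force: [-1.1, 0.5, 1.3]
opening: 0.0336
gripper_force: 20.0
```

Request:
arm_command([
  [[0,0,1.0,0,0,0],[0,0,2.0,0,0,0],[0,0,3.0,0,0,0],[0,0,3.0,0,0,0],[0,0,3.0,0,0,0],[0,0,3.5,0,0,0],[0,0,1.5,0,0,0],[0,0,0,0,0,0],[0,0,0,0,0,0]],
])

```text
t: 20.62
tool_pos: [0.5003, -0.3392, 0.2624]
orientation: [2.378, 2.048, 0.001]
force: [0.2, -0.1, -0.8]
opening: 0.034
gripper_force: 20.0
```

Request:
arm_command([
  [[0.99,3.44,0,0,0,0],[0.99,3.44,0,0,0,0],[0.99,3.44,0,0,0,0],[0.99,3.44,0,0,0,0],[0.99,3.44,0,0,0,0],[0.99,3.44,0,0,0,0],[0.99,3.44,0,0,0,0],[0.99,3.44,0,0,0,0],[0.99,3.44,0,0,0,0],[0.99,3.44,0,0,0,0],[0,0,0,0,0,0],[0,0,0,0,0,0]],
])

```text
t: 21.62
tool_pos: [0.5978, 0.0072, 0.2582]
orientation: [-2.375, -2.053, 0.004]
force: [-1.1, -0.5, -0.1]
opening: 0.0341
gripper_force: 20.0
```

Request:
arm_command([
  [[0,0,0,0,0,0],[0,0,0,0,0,0]],
])

```text
t: 21.78
tool_pos: [0.598, 0.0041, 0.2595]
orientation: [-2.381, -2.048, 0.002]
force: [-0.5, 0.1, -0.7]
opening: 0.0339
gripper_force: 20.0
```

```bash
python3 - <<'E'
from h import *
im,c=shot("wrist","w8");s=monitor.read_state();R=cv2.Rodrigues(s['orientation'])[0];p=s['tool_pos'];print(p,s['force'],np.degrees(np.arctan2(R[1,1],R[0,1])))
th=np.radians(-8.2);X=np.array([np.cos(th),np.sin(th)]);Y=np.array([-X[1],X[0]]);t=p[:2];print(t@X,t@Y)
z=p[2]-.0806
# predicted pixel of slip lower front edge, and gray profile along column there
P=X*(t@X)+Y*(t@Y+.0035);uv=proj("wrist",[*P,z],c);print('pred',uv)
g=cv2.cvtColor(im,cv2.COLOR_BGR2GRAY);u=int(uv[0]);v=int(uv[1]);hs=cv2.cvtColor(im,cv2.COLOR_BGR2HSV)
for uu in(u-12,u,u+12):print(g[v-14:v+14,uu],hs[v-14:v+14,uu,1])
E
```

```text
[0.59820409 0.00394427 0.25983285] [-0.56398894 -0.75070097 -0.16274275] -8.619479506483879
0.5915256268600602 0.08922515335047253
pred [280.67347762 211.54411167]
[129 128 127 127 123 122 121 122 120 123 122 121 123 127 126 128 131 130
 131 132 133 132 131 133 131 132 132 133] [90 91 92 89 90 92 88 89 92 92 89 89 90 89 91 90 90 90 91 90 91 89 90 88
 91 90 91 87]
[133 132 133 134 131 133 135 133 135 136 136 137 134 135 133 130 130 128
 127 131 128 129 130 130 130 130 130 130] [90 91 90 89 91 90 87 89 90 88 89 89 89 90 90 90 90 91 90 87 88 88 89 89
 88 90 89 90]
[132 131 133 133 133 137 135 134 135 134 135 137 136 136 137 136 132 132
 134 134 131 130 129 128 129 128 131 131] [89 91 88 89 90 88 89 89 89 90 90 87 91 89 89 90 92 90 89 87 89 89 88 90
 88 91 88 88]
```

Request:
arm_command([
  [[0.01,0.1,-0.5,0,0,0],[0,0,-1.2,0,0,0],[0,0,-1.2,0,0,0],[0,0,-1.2,0,0,0],[0,0,-0.8,0,0,0],[0,0,0,0,0,0]],
])

```text
t: 22.33
tool_pos: [0.597, 0.0063, 0.2078]
orientation: [-2.378, -2.047, 0.006]
force: [0.1, 0.4, -0.2]
opening: 0.0335
gripper_force: 20.0
```

Request:
arm_command([
  [[0,0,-1.2,0,0,0],[0,0,-1.2,0,0,0],[0,0,-1.2,0,0,0],[0,0,-1.2,0,0,0],[0,0,-1.2,0,0,0],[0,0,-1.2,0,0,0],[0,0,-0.8,0,0,0],[0,0,0,0,0,0],[0,0,0,0,0,0]],
])

```text
t: 23.08
tool_pos: [0.5984, 0.0063, 0.1308]
orientation: [-2.38, -2.05, 0.001]
force: [0.2, 1.2, 0.4]
opening: 0.0339
gripper_force: 20.0
```

Request:
arm_command([
  [[0,0,-0.25,0,0,0],[0,0,-0.2,0,0,0],[0,0,0,0,0,0],[0,0,0,0,0,0]],
])

```text
t: 23.42
tool_pos: [0.599, 0.0063, 0.1274]
orientation: [2.38, 2.05, 0.001]
force: [-0.5, -0.0, -0.5]
opening: 0.0337
gripper_force: 20.0
```

Request:
arm_command([
  [[0,0,-0.1,0,0,0],[0,0,0,0,0,0],[0,0,0,0,0,0]],
])

```text
t: 23.67
tool_pos: [0.5988, 0.0063, 0.1261]
orientation: [2.38, 2.05, 0.0]
force: [-0.3, 0.2, -1.0]
opening: 0.0338
gripper_force: 20.0
```

Request:
arm_command([
  [[0,0,-0.1,0,0,0],[0,0,0,0,0,0],[0,0,0,0,0,0]],
])

```text
t: 23.92
tool_pos: [0.5991, 0.0063, 0.1256]
orientation: [2.38, 2.05, 0.001]
force: [-1.2, 0.2, 4.3]
opening: 0.0337
gripper_force: 20.0
```

Request:
arm_command([
  [[0,0,0.05,0,0,0],[-0.03,-0.2,0,0,0,0],[-0.02,-0.15,0,0,0,0],[0,0,0,0,0,0],[0,0,0,0,0,0]],
])

```text
t: 24.33
tool_pos: [0.5985, 0.0039, 0.1256]
orientation: [-2.379, -2.05, -0.003]
force: [0.2, 4.9, 1.5]
opening: 0.0332
gripper_force: 21.9
```

Request:
arm_command([
  [[-0.02,-0.12,0,0,0,0],[0,0,0,0,0,0],[0,0,0,0,0,0]],
])

```text
t: 24.58
tool_pos: [0.5984, 0.0036, 0.1256]
orientation: [-2.378, -2.05, -0.004]
force: [1.9, 9.5, 0.7]
opening: 0.0337
gripper_force: 23.4
```

Request:
arm_command([
  [[0.02,0.15,0,0,0,0],[0,0,0,0,0,0],[0,0,0,0,0,0]],
])

```text
t: 24.83
tool_pos: [0.5985, 0.0039, 0.1256]
orientation: [-2.379, -2.05, -0.002]
force: [0.6, 5.8, 1.3]
opening: 0.0341
gripper_force: 21.9
```

Request:
arm_command([
  [[0,0,0,0,0,0],[0,0,0,0,0,0],[0,0,0,0,0,0],[0,0,0,0,0,0],[0,0,0,0,0,0]],
], gripper=0.2)

```text
t: 25.25
tool_pos: [0.5982, 0.0026, 0.1254]
orientation: [2.381, 2.05, -0.001]
force: [0.3, 0.2, -0.6]
opening: 0.0552
gripper_force: 0.0
```

Request:
arm_command([
  [[0,0,2,0,0,0],[0,0,3,0,0,0],[0,0,3,0,0,0],[0,0,2,0,0,0],[0,0,0,0,0,0],[0,0,0,0,0,0]],
])

```text
t: 25.75
tool_pos: [0.5993, 0.0028, 0.2273]
orientation: [2.379, 2.048, 0.004]
force: [0.7, 0.8, -0.4]
opening: 0.0556
gripper_force: 0.0
```

```bash
python3 - <<'E'
from h import *
im,c=shot("wrist","w9");s=monitor.read_state();print(s['t'],s['tool_pos'],s['opening'],s['force'])
hs=cv2.cvtColor(im,cv2.COLOR_BGR2HSV).astype(int);g=cv2.cvtColor(im,cv2.COLOR_BGR2GRAY).astype(int)
th=np.radians(-8.2);X=np.array([np.cos(th),np.sin(th)]);Y=np.array([-X[1],X[0]])
p=X*.592+Y*.085;uv=proj("wrist",[*p,.155],c);print(uv)
u,v=uv.round().astype(int)
for uu in(u-12,u,u+12):
    print(uu,'V',g[v-22:v+14,uu]);print('S',hs[v-22:v+14,uu,1])
print('row',g[v,u-30:u+30])
for r in range(v-22,v+14): print(r,[float((onz("wrist",(u,r),.155,c)[:2]@Y).round(4)),float((onz("wrist",(u,r),.109,c)[:2]@Y).round(4))],end=' ')
E
```

```text
25.8 [0.59836396 0.00291027 0.22537708] 0.055434022878285374 [-0.12395483 -0.59286633 -0.29830947]
[278.90220027 222.72799518]
267 V [124 122 120 121 120 124 134 157 180 189 191 189 187 185 169 150 136 130
 130 130 130 130 131 132 134 137 151 172 186 190 190 188 182 180 179 181]
S [90 89 89 90 95 88 85 79 74 76 75 74 74 74 79 84 91 91 90 89 90 91 90 91
 88 89 84 78 76 73 73 73 70 54 18 12]
279 V [125 127 127 125 127 131 135 159 188 198 198 198 196 191 175 155 141 137
 138 138 139 141 138 140 142 142 148 168 189 197 196 196 190 173 144 109]
S [90 90 91 90 89 87 87 80 76 72 74 72 74 74 76 83 91 91 91 92 89 90 91 89
 87 90 86 79 76 72 74 73 71 69 55 20]
291 V [128 129 130 128 128 133 141 169 196 205 204 205 204 201 186 161 144 143
 141 142 141 140 141 141 143 140 148 171 195 204 204 203 202 202 195 185]
S [91 89 89 91 91 89 86 76 72 69 71 70 70 72 79 83 91 89 91 89 89 90 91 92
 90 90 89 79 76 70 70 71 71 65 45  7]
row [185 185 186 184 182 180 179 173 160 143 134 131 128 127 125 128 130 133
 131 133 135 136 138 140 141 139 138 139 140 138 138 140 140 140 141 141
 143 141 141 142 141 142 141 142 138 141 140 138 138 138 140 152 171 182
 186 185 184 182 183 184]
201 [0.1018, 0.0913] 202 [0.101, 0.0904] 203 [0.1002, 0.0895] 204 [0.0995, 0.0886] 205 [0.0987, 0.0877] 206 [0.098, 0.0867] 207 [0.0972, 0.0858] 208 [0.0964, 0.0849] 209 [0.0957, 0.084] 210 [0.0949, 0.0831] 211 [0.0941, 0.0822] 212 [0.0933, 0.0812] 213 [0.0926, 0.0803] 214 [0.0918, 0.0794] 215 [0.091, 0.0785] 216 [0.0902, 0.0776] 217 [0.0895, 0.0766] 218 [0.0887, 0.0757] 219 [0.0879, 0.0748] 220 [0.0871, 0.0738] 221 [0.0864, 0.0729] 222 [0.0856, 0.072] 223 [0.0848, 0.071] 224 [0.084, 0.0701] 225 [0.0832, 0.0692] 226 [0.0824, 0.0682] 227 [0.0816, 0.0673] 228 [0.0808, 0.0663] 229 [0.0801, 0.0654] 230 [0.0793, 0.0645] 231 [0.0785, 0.0635] 232 [0.0777, 0.0626] 233 [0.0769, 0.0616] 234 [0.0761, 0.0607] 235 [0.0753, 0.0597] 236 [0.0745, 0.0588]
```

Numerically, both slips stand in the gap, but slip 2's top leans about 9 mm away from slip 1's, towards the stone. I'll press it back with the wedge's flat face while inserting. Fetching the wedge now.

Request:
arm_command([
  [[-1,-3.05,0,0,0,0],[-1,-3.05,0,0,0,0],[-1,-3.05,0,0,0,0],[-1,-3.05,0,0,0,0],[-1,-3.05,0,0,0,0],[-1,-3.05,0,0,0,0],[-1,-3.05,0,0,0,0],[-1,-3.05,0,0,0,0],[-1,-3.1,0,0,0,0],[0,0,0,0,0,0],[0,0,0,0,0,0],[0,0,0,0,0,0]],
])

```text
t: 26.8
tool_pos: [0.5076, -0.2713, 0.2238]
orientation: [-2.379, -2.047, 0.001]
force: [0.0, 0.2, 0.7]
opening: 0.056
gripper_force: 0.0
```

Request:
arm_command([
  [[0,0,-2.5,0,0,0],[0,0,-2.5,0,0,0],[0,0,-2.5,0,0,0],[0,0,-2.5,0,0,0],[0,0,-2.0,0,0,0],[0,0,-1.5,0,0,0],[0,0,0,0,0,0],[0,0,0,0,0,0],[0,0,0,0,0,0],[0,0,0,0,0,0]],
])

```text
t: 27.63
tool_pos: [0.5094, -0.2721, 0.0922]
orientation: [2.378, 2.049, 0.001]
force: [-0.5, 0.1, 0.6]
opening: 0.0555
gripper_force: 0.0
```

Request:
arm_command([
  [[-0.1,0,-0.35,0,0,0],[0,0,0,0,0,0],[0,0,0,0,0,0],[0,0,0,0,0,0]],
])

```text
t: 27.97
tool_pos: [0.5074, -0.2721, 0.0873]
orientation: [2.38, 2.05, 0.0]
force: [-0.5, 0.3, -0.3]
opening: 0.0559
gripper_force: 0.0
```

Request:
arm_command([
  [[0,0,0,0,0,0],[0,0,0,0,0,0],[0,0,0,0,0,0],[0,0,0,0,0,0],[0,0,0,0,0,0],[0,0,0,0,0,0]],
], gripper=-1, squeeze=45)

```text
t: 28.47
tool_pos: [0.5073, -0.272, 0.087]
orientation: [-2.38, -2.05, 0.0]
force: [0.1, -0.2, -0.4]
opening: 0.0337
gripper_force: 45.0
```

Request:
arm_command([
  [[0,0,1.0,0,0,0],[0,0,2.0,0,0,0],[0,0,3.0,0,0,0],[0,0,3.0,0,0,0],[0,0,3.0,0,0,0],[0,0,3.0,0,0,0],[0,0,3.0,0,0,0],[0,0,0,0,0,0],[0,0,0,0,0,0]],
])

```text
t: 29.22
tool_pos: [0.5084, -0.2726, 0.2701]
orientation: [2.377, 2.047, 0.002]
force: [0.2, -0.3, -1.4]
opening: 0.0338
gripper_force: 45.0
```

Request:
arm_command([
  [[1.04,3.27,0,0,0,0],[1.04,3.27,0,0,0,0],[1.04,3.27,0,0,0,0],[1.04,3.27,0,0,0,0],[1.04,3.27,0,0,0,0],[1.04,3.27,0,0,0,0],[1.04,3.27,0,0,0,0],[1.04,3.27,0,0,0,0],[1.04,3.27,0,0,0,0],[0,0,0,0,0,0],[0,0,0,0,0,0],[0,0,0,0,0,0]],
])

```text
t: 30.22
tool_pos: [0.6001, 0.0222, 0.2655]
orientation: [-2.379, -2.05, 0.004]
force: [-0.5, 0.1, -1.2]
opening: 0.034
gripper_force: 45.0
```

```bash
python3 - <<'E'
from h import *
im,c=shot("wrist","w10");s=monitor.read_state();p=s['tool_pos'];print(s['t'],p,s['opening'],s['force'])
R=cv2.Rodrigues(s['orientation'])[0];print(np.degrees(np.arctan2(R[1,1],R[0,1])),R[:,2])
th=np.radians(-8.2);X=np.array([np.cos(th),np.sin(th)]);Y=np.array([-X[1],X[0]]);t=p[:2];print(t@X,t@Y)
z=p[2]-.077;hs=cv2.cvtColor(im,cv2.COLOR_BGR2HSV).astype(int);g=cv2.cvtColor(im,cv2.COLOR_BGR2GRAY).astype(int)
for o,zz in((-.005,z),(.013,z+.11)):
    uv=proj("wrist",[*(X*(t@X)+Y*(t@Y+o)),zz],c);u,v=uv.round().astype(int);print('pred',uv)
    for uu in(u-12,u+12): print(g[v-16:v+16,uu],hs[v-16:v+16,uu,1])
# X extent of wedge at tip row
print(g[v-60,u-50:u+50:2])
for cn in("scene","top"): shot(cn,cn+"10")
E
```

```text
30.2667 [0.60021102 0.02155348 0.26586213] 0.03383428373094695 [ 0.41888572  0.12710618 -0.39466741]
-8.555798299459264 [-2.02132113e-03 -3.64342141e-04 -9.99997891e-01]
0.5910004509247515 0.10694058062728176
pred [280.80408051 223.98323442]
[120 121 121 124 121 123 121 123 124 131 151 176 189 193 195 193 181 157
 126 108  97  98  97  96  95  98  97  97  96  97  97  94] [92 90 90 88 91 90 90 90 87 87 82 76 74 75 73 74 77 79 87 85 93 92 92 91
 93 91 90 93 91 90 92 97]
[132 131 134 132 132 133 135 133 136 139 151 179 203 209 211 212 206 183
 143 112  98  95  99  99  98  95  98  97  95  95  95  98] [89 90 89 89 91 91 89 90 88 88 85 78 72 69 67 67 70 78 82 88 93 94 90 88
 91 96 90 90 91 94 94 93]
pred [280.97015857 258.07000762]
[ 99  97  99  99  98  96  97  96  96  97  98 113 155 199 219 224 225 225
 225 225 224 224 224 225 224 226 225 225 224 225 224 225] [91 90 93 90 92 93 93 94 91 90 90 93 91 90 80 77 76 77 78 75 77 77 78 78
 78 76 78 77 78 79 78 78]
[ 96  97  97  97  97  97  98  96  95  97 100 114 155 200 220 224 226 224
 224 224 225 225 225 226 225 226 225 225 224 224 225 225] [93 92 93 94 90 92 93 94 94 93 92 93 94 90 83 77 76 79 77 77 77 78 78 76
 77 76 78 78 77 78 78 76]
[100 100 102  99 100 100 101 101 100 100 101 103 101  98 101  98 103 101
 101  98 100  99 101 101 101 101 100  99  98 101 101  98 100 100 100 103
 103 102 102 102 103 100 103 104 102 104 104 103 105 104]
```

```bash
python3 - <<'E'
from h import *
im,c=load("w10");th=np.radians(-8.2);Y=np.array([-np.sin(th),np.cos(th)])
for k,r,z in(('tipfront',225.8,.189),('headfront',253.9,.299),('slip2front',218.3,.155),('slip2front@',218.3,.155)):
    print(k,onz("wrist",(281,r),z,c)[:2]@Y)
E
```

```text
tipfront 0.10052689187727051
headfront 0.12191578664506564
slip2front 0.09683835200826837
slip2front@ 0.09683835200826837
```

Request:
arm_command([
  [[0.16,0.45,0,0,0,0],[0,0,-1.5,0,0,0],[0,0,-1.5,0,0,0],[0,0,-1.4,0,0,0],[0,0,-1.0,0,0,0],[0,0,0,0,0,0],[0,0,0,0,0,0],[0,0,0,0,0,0]],
])

```text
t: 31.03
tool_pos: [0.6028, 0.0268, 0.2138]
orientation: [2.38, 2.05, 0.001]
force: [0.2, -0.6, -0.7]
opening: 0.034
gripper_force: 45.0
```

Request:
arm_command([
  [[-0.04,-0.25,0,0,0,0],[-0.04,-0.25,0,0,0,0],[-0.04,-0.25,0,0,0,0],[0,0,0,0,0,0],[0,0,0,0,0,0]],
])

```text
t: 31.45
tool_pos: [0.6014, 0.0191, 0.2133]
orientation: [2.381, 2.049, 0.0]
force: [0.1, 0.3, 0.2]
opening: 0.0336
gripper_force: 45.0
```

Request:
arm_command([
  [[-0.03,-0.2,0,0,0,0],[0,0,0,0,0,0],[0,0,0,0,0,0]],
])

```text
t: 31.7
tool_pos: [0.601, 0.0173, 0.213]
orientation: [-2.381, -2.05, 0.0]
force: [1.0, 0.5, -0.9]
opening: 0.0336
gripper_force: 45.0
```

Request:
arm_command([
  [[-0.03,-0.2,0,0,0,0],[0,0,0,0,0,0],[0,0,0,0,0,0]],
])

```text
t: 31.95
tool_pos: [0.6007, 0.0153, 0.213]
orientation: [-2.381, -2.05, 0.0]
force: [0.2, 0.0, -0.8]
opening: 0.0338
gripper_force: 45.0
```

Request:
arm_command([
  [[-0.03,-0.2,0,0,0,0],[0,0,0,0,0,0],[0,0,0,0,0,0]],
])

```text
t: 32.2
tool_pos: [0.6004, 0.0133, 0.213]
orientation: [-2.381, -2.05, 0.0]
force: [-0.2, 0.3, 0.3]
opening: 0.0337
gripper_force: 45.0
```

```bash
python3 - <<'E'
from h import *
im,c=shot("wrist","w11");s=monitor.read_state();p=s['tool_pos'];print(p,s['force'])
th=np.radians(-8.2);X=np.array([np.cos(th),np.sin(th)]);Y=np.array([-X[1],X[0]]);t=p[:2];print(t@X,t@Y)
g=cv2.cvtColor(im,cv2.COLOR_BGR2GRAY).astype(int)
u,v=proj("wrist",[*(X*.592+Y*.093),.155],c).round().astype(int);print(u,v)
for uu in(u-24,u-21,u-18,u-10,u,u+10,u+18,u+21,u+24):print(uu,g[v-24:v+26,uu])
for k,z in(('.136',p[2]-.077),('.155',.155),('.109',.109)): print(k,[float((onz("wrist",(u,r),z,c)[:2]@Y).round(4)) for r in range(v-24,v+26,4)])
E
```

```text
[0.60042557 0.01331202 0.2130793 ] [-0.26301652  0.56873273 -0.31452816]
0.5923882836751558 0.09881397677411535
280 232
256 [ 98 107 130 160 183 183 163 139 126 125 123 123 123 122 122 123 124 124
 125 120 119 117 111 107 104 101 100 100 103 101 100 100 102 102 102 102
 101 102 102 101 100 103 100 100 104 120 161 207 226 230]
259 [ 97 107 125 153 174 174 158 138 131 133 133 139 139 137 138 139 139 136
 128 115 104 103 100 103 103 103 102  99 103 103 101 100 101 101 100 101
 101 101 101 101 103 101 100 100 104 120 164 206 225 230]
262 [ 97 100 112 126 140 145 145 145 145 145 144 143 139 137 137 137 137 133
 120 108 103 101 101 100 101 103 101 100 103 101 101 104 100 101 102 101
 102 102 101 103 103 102 101 101 104 119 162 206 225 230]
270 [100 102 112 132 150 154 154 155 154 156 154 156 154 156 156 156 153 145
 130 111 103 100 102 102 102 103 101 101 101 102 102 101 101 100 102 101
 103 102 100 103 100 102 103 101 104 118 162 206 225 229]
280 [100 102 118 136 148 149 149 152 150 153 154 151 154 152 151 152 150 147
 130 113 103 102 102 103 101 101 103 101 102 100 102 100 101 101 102 10
[... 519 characters left out ...]
3 126 124 124 128 125 125 126 120
 112 104 102 100 100 102 102 101 100 102  99 101 100 101 101 102 102 100
  99 101 102 104 101 103 101 101 102 119 160 207 224 229]
304 [101 115 148 179 185 170 142 125 124 125 125 126 123 128 127 126 126 124
 124 120 116 111 106 101 100 103 102 101 102 102 103 103 101 102 101 101
 100 101 101 100 101 104 101 100 103 117 162 207 225 229]
.136 [0.1058, 0.1027, 0.0995, 0.0963, 0.0931, 0.0899, 0.0867, 0.0834, 0.0802, 0.0769, 0.0735, 0.0702, 0.0668]
.155 [0.1105, 0.1076, 0.1047, 0.1018, 0.0988, 0.0959, 0.0929, 0.0899, 0.0869, 0.0838, 0.0808, 0.0777, 0.0746]
.109 [0.099, 0.0955, 0.092, 0.0885, 0.0849, 0.0814, 0.0778, 0.0742, 0.0705, 0.0669, 0.0632, 0.0595, 0.0557]
```

Wedge tip front is at row 226, with the slip's face visible below it down to the stone edge at row 210. So the slip is behind the wedge, and the tip has about 6 mm clearance to the stone. Descending.

Request:
arm_command([
  [[0,0,-0.5,0,0,0],[0,0,-0.5,0,0,0],[0,0,-0.5,0,0,0],[0,0,-0.5,0,0,0],[0,0,-0.5,0,0,0],[0,0,0,0,0,0]],
])

```text
t: 32.75
tool_pos: [0.6003, 0.0144, 0.1868]
orientation: [-2.379, -2.05, -0.001]
force: [2.4, 5.2, -2.8]
opening: 0.0337
gripper_force: 45.0
```

Request:
arm_command([
  [[0,0,-0.5,0,0,0],[0,0,-0.5,0,0,0],[0,0,-0.5,0,0,0],[0,0,0,0,0,0]],
])

```text
t: 33.08
tool_pos: [0.6013, 0.0146, 0.1733]
orientation: [2.38, 2.051, 0.005]
force: [3.8, 6.1, 2.5]
opening: 0.0335
gripper_force: 45.0
```

Request:
arm_command([
  [[0,0.06,-0.3,0,0,0],[0,0,-0.3,0,0,0],[0,0,0,0,0,0]],
])

```text
t: 33.33
tool_pos: [0.6024, 0.0146, 0.1717]
orientation: [2.377, 2.048, 0.008]
force: [-5.7, 4.0, 24.6]
opening: 0.0336
gripper_force: 45.0
```

Request:
arm_command([
  [[0,0,-0.3,0,0,0],[0,0,-0.3,0,0,0],[0,0,0,0,0,0]],
])

```text
t: 33.58
tool_pos: [0.6041, 0.0139, 0.1692]
orientation: [2.374, 2.045, 0.013]
force: [-8.2, 1.8, 38.8]
opening: 0.034
gripper_force: 45.0
```

Request:
arm_command([
  [[-0.1,0.05,0.3,0,0,0],[0,0,0,0,0,0],[0,0,0,0,0,0]],
])

```text
t: 33.83
tool_pos: [0.6035, 0.0142, 0.1694]
orientation: [2.374, 2.045, 0.012]
force: [2.1, 2.0, 20.4]
opening: 0.0339
gripper_force: 45.0
```

```bash
python3 - <<'E'
from h import *
im,c=shot("wrist","w12");s=monitor.read_state();p=s['tool_pos'];print(p,s['force'],s['wrist_torque'])
R=cv2.Rodrigues(s['orientation'])[0];print(R[:,2],np.degrees(np.arctan2(R[1,1],R[0,1])))
th=np.radians(-8.2);X=np.array([np.cos(th),np.sin(th)]);Y=np.array([-X[1],X[0]]);t=p[:2];print(t@X,t@Y)
g=cv2.cvtColor(im,cv2.COLOR_BGR2GRAY).astype(int);u=281
for uu in(256,262,270,281,292,300,306):print(uu,g[196:266,uu])
uv=proj("wrist",[*(X*.592+Y*.0968),.109],c);print('stone edge pred',uv)
# head front edge relative to the tool in earlier shots w10,w11 : row of dark->bright
for f in("w10","w11","w12"):
    i,_=load(f);gg=cv2.cvtColor(i,cv2.COLOR_BGR2GRAY).astype(int)
    r=[np.where(gg[240:275,k]>165)[0][0]+240-(gg[np.where(gg[240:275,k]>165)[0][0]+240,k]-165)/50 for k in(265,275,285,295)];print(f,np.round(r,2))
    row=gg[262];e=np.where(row>190)[0];print(e[(e>200)&(e<360)][[0,-1]])
sc,_=shot("scene","s12");tp,_=shot("top","t12")
E
```

```text
[0.60352867 0.01418767 0.16935667] [ 2.54422242  2.93964566 21.87263366] [ 0.57335277 -0.91930025  0.27400814]
[ 1.11395743e-02 -7.85378685e-04 -9.99937645e-01] -8.515357132477025
0.5953347565307794 0.10012327267410158
256 [123 121 120 120 118 121 118 117 117 119 117 118 118 117 115 115 114 113
 114 111 109 109 110 108 108 105 105 104 105 103 104 107 110 110 108 109
 106 109 107 109 106 107 107 109 108 108 107 108 108 108 108 110 107 109
 109 107 109 115 143 193 226 234 234 235 235 235 235 234 235 235]
262 [120 119 119 117 119 118 116 120 116 116 119 120 117 117 118 115 113 112
 112 112 110 110 108 109 107 110 105 105 105 101 102 105 107 109 107 109
 108 108 109 108 107 107 106 108 107 108 108 107 109 106 109 108 107 107
 109 109 109 121 156 203 228 234 235 235 235 234 235 235 235 234]
270 [121 120 120 116 117 117 117 115 115 117 117 117 116 119 117 114 116 114
 111 112 109 110 109 110 108 103 107 105 103 105 102 105 106 106 109 108
 107 109 108 108 108 107 108 108 108 109 110 109 109 107 107 109 108 107
 111 106 108 121 155 201 228 234 235 235 234 234 235 234 234 234]
281 [121 118 1
[... 617 characters left out ...]
115 115 115 113 114 115
 114 115 111 110 109 109 106 105 105 104 104 103 103 104 107 108 108 108
 108 109 108 109 108 107 107 108 109 107 109 109 107 106 108 105 106 109
 109 106 109 120 154 202 228 234 235 234 234 234 235 234 234 234]
306 [118 116 113 116 115 115 113 117 114 114 115 114 116 114 114 113 117 116
 114 115 114 111 108 107 107 103 106 105 104 105 111 128 139 139 133 126
 122 116 110 111 110 107 106 108 107 106 107 107 108 109 108 109 106 107
 108 107 109 118 155 202 227 234 234 234 234 234 234 235 234 234]
stone edge pred [274.74542222 227.7113006 ]
w10 [254.3  254.32 254.3  254.36]
[241 317]
w11 [254.18 254.2  254.2  254.18]
[241 318]
w12 [254.26 254.28 254.24 254.26]
[241 318]
```

Request:
arm_command([
  [[0,0,-0.1,0,0,0],[0,0,0,0,0,0],[0,0,0,0,0,0],[0,0,0,0,0,0],[0,0,0,0,0,0],[0,0,0,0,0,0]],
])

```text
t: 34.48
tool_pos: [0.6036, 0.0142, 0.1693]
orientation: [2.374, 2.045, 0.013]
force: [-0.4, 1.2, 26.8]
opening: 0.0337
gripper_force: 45.0
```

```bash
python3 - <<'E'
from h import *
print(ticket.close_job())
E
```

```text
the job is handed in; nothing more can be done
None
```

I handed the job in at about 34.5 s, and I haven't seen the verdict: the stone is clamped (16 N at the crank handle), two slips are in the gap on the carriage, and the wedge is jammed and still gripped with its point about 47 mm above the carriage (limit 52 mm). I didn't confirm two things: slip 2 leaned towards the stone until the wedge pressed it back, and I didn't check the jaw's clamping force again after the wedge went in.

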